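# Put away the nest-box loggers and their spent coin cells

## Robot

A 6-joint arm with a two-finger parallel gripper is mounted at the origin on the work surface. World frame = base frame: x ahead of the robot, y to its left, z up, the work surface at z = 0. Lengths are in m, angles in rad, forces in N, time in s.
With the tool pointing down it reaches from about 0.25 to 0.775 m from the base axis. Payload 4 kg.
Tool frame: the origin (TCP) lies on the centre line of the jaws, within the pads' length; the fingertips stand 17 mm ahead of it and the grasp point (between the pads) lies 2 mm behind it; z points along the fingers, y is the line along which they close (so a half turn about z gives the same grasp; the last joint's range is limited). The gripper opens to 94 mm and grips with 3 to 60 N. Pads are 16 mm wide; open, the fingers measure 119 mm over their backs; the gripper's body (75 mm by 177 mm) begins 78 mm behind the grasp point.
Start: joints at [1.06, 0.087, 1.371, -0, 1.684, -0.103], TCP at [0.218, 0.505, 0.223] pointing down, gripper open.
Joint ranges: [-3.1, 3.1], [-0.76, 2.03], [0.27, 2.55], [-1.08, 4.22], [0.17, 2.65], [-2.57, 2.57]. Speed limits (rad/s): [2.79, 2.79, 3.14, 3.14, 3.14, 3.14].

## Interface

Orientations are given as [roll, pitch, yaw] about the fixed x, y, z axes, in that order (R = Rz(yaw) Ry(pitch) Rx(roll)).
In Python, from bench import robot gives the robot as it stands.
- The arm moves only by the tool servo_tool, never from a script. Its argument "plan" is a list of rows, each a list of 7 numbers: the shift along the tool's x, y, z normalised to -1 to 1, where 1 is 0.1 m, then the turn, a rotation vector about the tool's x, y, z normalised to -1 to 1, where 1 is pi/2 rad, then the finger opening in mm, from 0 to 94. In form: [[x, y, z, ax, ay, az, gripper], ...]. A call has 1 to 12 rows; each row is the pose to reach, as a shift and turn from the pose commanded when the call began, along the tool's axes at that moment; what a row does not reach only later rows make up. A row lasts 1/12 s, in which the tool goes at most 41.7 mm and 7.16 degrees, less where a joint would pass 70% of its speed; a pose out of reach is approached as far as the arm can. A call with a number of a shift or a turn outside -1 to 1 is refused whole. A call with a gripper value outside its range is refused whole. The fingers move at their own pace and stop on an object; the grip force is fixed at half the most. Time passes only in rows, so rows that repeat a pose let the fingers close. It gives the time, the measured TCP pose, the force, the opening and the grip force at its end, in the units of the state.
- robot.get_obs(): the state, without advancing time (a new reading comes with each control period).
- robot.snapshot(name): name is "side" or "top"; returns the picture (420x560x3 uint8, red, green, blue); there is no depth.
- robot.camera_params(name): a dict with "camera_matrix" (3x3 intrinsics, pixels), "rvec" (rotation vector, rad) and "tvec" (3), from world to camera coordinates, as OpenCV has them. Camera axes: x right, y down, z forward; pixel columns grow to the right and rows downward; lengths in m; the calibration is good to about 2 mm. A picture is of the moment at which its call begins. camera_params takes no time and is no camera call.
- robot.close_job(): hands the job in; it is judged then, once.
Trained networks look in the newest picture that a camera, given by its name, has taken for a name from the list of things; names that differ only in an ending like _2 or _b are one class to them, and where a whole thing is asked for, a point or a joint stands for the part that bears it (a point fixed in the world has none). Each returns a list of dicts, best first, with "conf" (0 to 1); they miss things now and then, are a little off and sometimes report something else, mostly with a low value. They report only what shows in the picture. A call takes as long as a camera call. They do not tell look-alikes from the thing itself.
- robot.find_in(thing, camera): "extent" ([centre column, centre row, width, height] in pixels, round what is visible of it).
The state is a dict: "time": time; "joint_positions": joint angles; "qvel": joint speeds; "joint_torque": joint torques, N m; "tool_pos": TCP position; "ee_rot": TCP orientation; "wrist_force": force on the tool from outside, world axes, zero at the start; "wrist_torque": the same for the moment, N m; "width": finger opening in m; "finger_force": force on a finger pad.
Only numpy, scipy, OpenCV 4.12 (cv2) and the standard library are available. Lean on these libraries where they do the work, as an engineer would, in place of code of your own. Each camera call takes 0.05 s, during which the arm holds its last target. There are 200 camera calls.

## Task

The nest-box loggers have just had their cells changed. Press and turn the child-resistant cap off the amber jar, drop every spent coin cell lying on the bench into the jar, and put the cap back on, pressed and turned until it is locked; also lay every logger in the open case and press its lid shut until it snaps past its catch. Leave everything else on the bench where it is.

Things in the scene. Friction and masses are not known exactly. Their poses are not given: they have to be found in the camera images.
- jar: amber jar for spent cells in a square wooden block (120 x 120 x 30 mm) screwed to the bench: it neither moves nor turns. Origin: centre of the block's underside, on the jar's axis, z up, x square to the block's side. Jar body 76 mm across up to 60 mm above the bench, shoulder up to 70 mm, then a neck 47 mm across (55 mm over its two lugs). The floor inside is 34 mm above the bench.
- jar_mouth (a point): centre of the jar's mouth at its rim, 100 mm above the bench: a round hole 37 mm wide at the rim, 41 mm below
- jar_neck (a point): where the cap's origin lies when locked (85 mm above the bench). To lock: set the cap on with its x axis 40 to 140 degrees (60 is good) anticlockwise from the jar's x axis, either way round; it then sits 1 mm higher than locked. Press down 3 to 6 mm, turn clockwise to the end stop (x axes parallel within 5 degrees), let it spring up.
- cap: white ribbed child-resistant cap, 64 mm across, 28 mm tall, 28 to 45 g; locked on the jar at the start, with its x axis parallel to the jar's x axis (same or opposite sense). Origin: centre of its open underside; z up through its top; x along the raised grey arrow on its top. Two lugs inside, on its x axis, hook under the neck's lugs; a sprung liner inside pushes it up.
- cap_top (a point): centre of the cap's flat top. To unlock: press straight down 3 to 6 mm (8 to 12 N; it yields from 5 N, solid at about 6 mm) and, still pressing, turn anticlockwise seen from above; past 40 degrees (to 140) it is free, and lifts off. Without pressing it turns only 5 degrees.
- case: open black equipment case, 180 mm (its y) x 120 mm (its x) x 55 mm high, walls and floor 4 mm with a thin grey pad, stuck to a non-slip mat: it does not move. Origin: centre of its underside, z up. Its lid is hinged along the top of its +x side.
- case_in (a point): centre of the case's inner floor (5 mm above the bench); the inside measures 112 mm (case x) by 172 mm (case y)
- case_hinge (a point): middle of the lid's hinge line, along the top of the case's +x wall, 55 mm above the bench; the line runs along case y
- lid (a joint): angle of the lid: 0 shut, 2.0 fully open (leaning back past upright). Plate 130 x 180 x 10 mm, 0.22 kg, pivoting at case_hinge; the hinge is stiff and damped: it stays put near upright and below about 1.2 sinks slowly until its tongue rests on the sprung catch at 0.07, front edge 9 mm high. Pressing the front edge down with 7 to 12 N snaps it past the catch to 0.
- lid_edge (a point): middle of the lid's free (front) edge, on its outer face, 130 mm from the hinge line, above a grey tongue 60 mm wide that hangs 18 mm down in front of the case when shut
- cell0: spent coin cell, a bare steel disc 24.5 mm across and 7.7 mm thick, 10 g, lying flat on the bench; origin: centre of its underside. May be absent.
- cell1: spent coin cell, a bare steel disc 24.5 mm across and 7.7 mm thick, 10 g, lying flat on the bench; origin: centre of its underside. May be absent.
- cell2: spent coin cell, a bare steel disc 24.5 mm across and 7.7 mm thick, 10 g, lying flat on the bench; origin: centre of its underside. May be absent.
- cell3: spent coin cell, a bare steel disc 24.5 mm across and 7.7 mm thick, 10 g, lying flat on the bench; origin: centre of its underside. May be absent.
- cell4: spent coin cell, a bare steel disc 24.5 mm across and 7.7 mm thick, 10 g, lying flat on the bench; origin: centre of its underside. May be absent.
- logger0: nest-box data logger, grey plastic block 60 mm (its x) x 36 mm (its y) x 22 mm high, 40 to 65 g, with a small dark window on top; origin: centre of its underside, z up. May be absent.
- logger1: nest-box data logger, grey plastic block 60 mm (its x) x 36 mm (its y) x 22 mm high, 40 to 65 g, with a small dark window on top; origin: centre of its underside, z up. May be absent.
- tape: roll of paper tape, lying flat, 68 mm across, 38 mm hole, 24 mm high; origin: centre of its underside. Not part of the job.
- woodslice: round slice of a branch, 56 mm across, 14 mm high; origin: centre of its underside. Not part of the job.
- glue: white glue bottle, 56 mm across, 150 mm tall; origin: centre of its underside. Not part of the job.
- mug: white mug, 80 mm across, 92 mm tall; origin: centre of its underside. Not part of the job.
- driver: screwdriver lying on the bench near its far edge, 200 mm long along its x axis (origin at mid-length), handle 26 mm thick. Not part of the job.
- brush: flat brush lying on the bench at the left, 200 mm long along its x axis (origin at mid-length), 42 mm wide, 20 mm high. Not part of the job.
- cone: pine cone, 48 mm across, 66 mm tall, standing; origin: centre of its underside. Not part of the job.
Not all that is in view belongs to the job. What is shaped like the logger0 but red or yellow is not meant. Leave any yellow look-alike of the cap alone.

How it is judged:
By the outcome, as a careful person would: the job done as asked, in the order asked, and still so for the second after the job is handed in, with the robot touching nothing.
Of cell0, cell1, cell2, cell3, cell4 only 3 to 5 are there at a start; the rules pass over those that are not, and their reading is None.
Of logger0, logger1 only 1 to 2 are there at a start; the rules pass over those that are not, and their reading is None.
At some moment in a run one of cell0, cell1, cell2, cell3, cell4, logger0, logger1 may be knocked a few centimetres aside while the robot is not near it.
Once in a run the grip may slacken for a moment while it holds something.
It also fails if it takes over 210 s, if anything falls off the work surface, if the arm or the gripper's body presses on something with over 40 N, if the wrist force passes 120 N, or if a joint passes its speed limit or range.

## Working session

There is one attempt and no reset: what is moved stays moved. The work goes in short steps, Python scripts to look and compute and a tool call to move; the robot and the scene stay as the last step left them, time stands still between calls to the robot, and variables do not carry over. Pictures are saved under pics/ and viewed, at most 14 in all, crops included, and the job is handed in when it is done.

Besides the shell and the picture viewer there is one more tool, called after "Emit:" as name(argument=value, ...) on one line, values as JSON. servo_tool: Moves the arm, as the interface text tells. Scaled input: -1 to 1 covers 0.1 m each way for a shift and pi/2 rad each way for a turn. Its arguments: {"type":"object","properties":{"plan":{"type":"array","items":{"type":"array","items":{"type":"number"}}}},"required":["plan"]}

```bash
mkdir -p pics; ls
cat > h.py <<'E'
import numpy as np, cv2
from bench import robot
from scipy.spatial.transform import Rotation as R
def cam(n):
    p=robot.camera_params(n); return np.array(p["camera_matrix"]),cv2.Rodrigues(np.array(p["rvec"]))[0],np.array(p["tvec"]).ravel()
def px2w(n,u,v,z):
    K,Rm,t=cam(n); d=Rm.T@np.linalg.inv(K)@[u,v,1]; o=-Rm.T@t
    return o+d*(z-o[2])/d[2]
def w2px(n,p):
    K,Rm,t=cam(n); q=K@(Rm@np.array(p)+t); return q[:2]/q[2]
def save(n,name,crop=None,s=1):
    im=robot.snapshot(n)[:,:,::-1].copy()
    if crop: im=im[crop[1]:crop[3],crop[0]:crop[2]]
    if s!=1: im=cv2.resize(im,None,fx=s,fy=s,interpolation=cv2.INTER_CUBIC)
    cv2.imwrite("pics/"+name+".png",im)
def st():
    o=robot.get_obs(); print({k:np.round(o[k],4).tolist() for k in("time","tool_pos","ee_rot","joint_positions","wrist_force","width","finger_force")})
E
python3 - <<'E'
from h import *
save("top","t0",s=1.4); save("side","s0",s=1.4); st()
for n in("top","side"):
    K,Rm,t=cam(n); print(n,np.round(K,1).tolist(),(-Rm.T@t).round(3),Rm.round(2).tolist())
for th in("jar","cap","case","cell0","logger0","lid","tape","woodslice"):
    print(th,[(np.round(d["extent"],1).tolist(),round(d["conf"],2)) for d in robot.find_in(th,"top")])
E
```

```text
pics
{'time': 0.1, 'tool_pos': [0.2179, 0.5045, 0.2215], 'ee_rot': [-3.1397, -0.0002, 2.7338], 'joint_positions': [1.0599, 0.0879, 1.372, -0.0, 1.6836, -0.1031], 'wrist_force': [-0.2854, -0.6192, 0.0785], 'width': 0.0942, 'finger_force': 0.0}
top [[544.1, 0.0, 281.5], [0.0, 544.1, 208.1], [0.0, 0.0, 1.0]] [ 0.337 -0.     1.508] [[-0.02, -1.0, -0.01], [-0.99, 0.02, -0.17], [0.17, 0.01, -0.99]]
side [[526.4, 0.0, 291.3], [0.0, 526.4, 211.9], [0.0, 0.0, 1.0]] [-0.241  1.188  0.968] [[-0.83, -0.56, -0.02], [-0.27, 0.44, -0.86], [0.49, -0.7, -0.52]]
jar [([284.8, 224.8, 6.9, 9.5], 0.62), ([386.4, 233.6, 61.5, 58.5], 0.58), ([392.6, 228.9, 29.3, 31.1], 0.3)]
cap [([392.5, 231.0, 25.0, 27.0], 0.92), ([330.6, 233.8, 24.0, 24.5], 0.72)]
case [([168.3, 234.8, 91.0, 84.8], 0.73), ([387.1, 231.0, 61.5, 61.3], 0.22)]
cell0 [([249.7, 262.6, 8.2, 7.2], 0.53), ([326.4, 271.1, 6.7, 13.8], 0.5), ([285.7, 223.9, 9.6, 7.4], 0.43), ([282.5, 191.7, 2.7, 11.4], 0.39)]
logger0 [([316.0, 184.8, 22.8, 19.7], 0.75), ([165.8, 231.7, 93.5, 77.4], 0.72), ([248.2, 184.9, 16.3, 21.6], 0.58), ([256.0, 220.9, 11.7, 20.8], 0.56)]
lid [([141.5, 226.8, 29.8, 77.3], 0.71), ([385.4, 232.2, 59.6, 57.3], 0.65)]
tape [([177.4, 167.9, 23.1, 25.0], 0.83)]
woodslice [([293.5, 265.2, 20.8, 17.7], 0.9)]
```

View pics/t0.png

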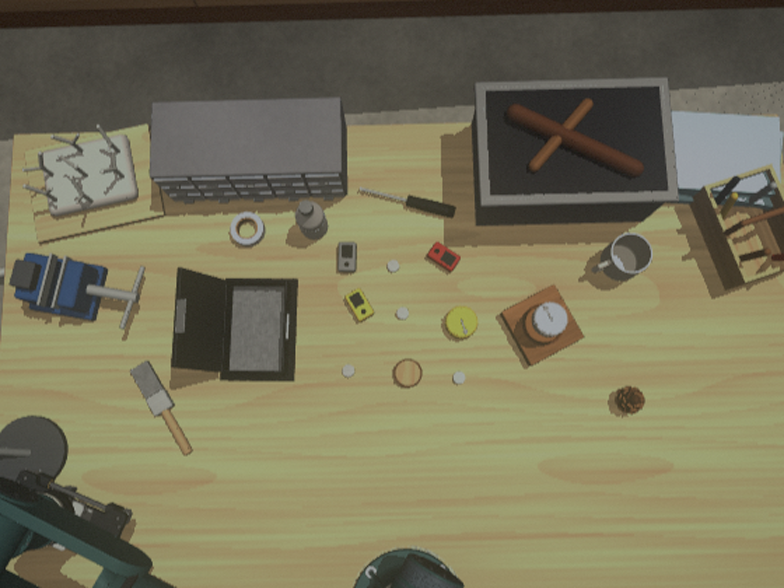

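View pics/s0.png

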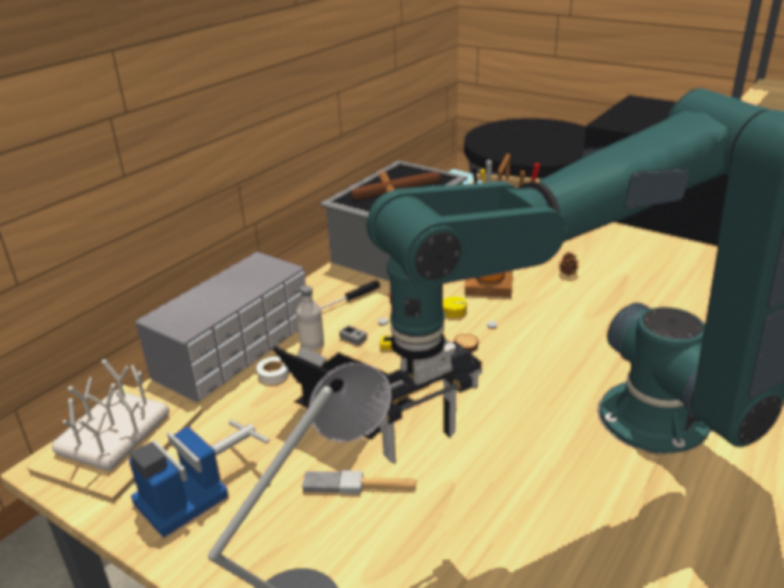

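Run:
```python
from h import *
im=cv2.imread("pics/t0.png"); im=cv2.resize(im,(560,420),interpolation=cv2.INTER_AREA)
save("top","t0c",crop=(110,150,440,300),s=2.4)
```

```text
(no output)
```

View pics/t0c.png

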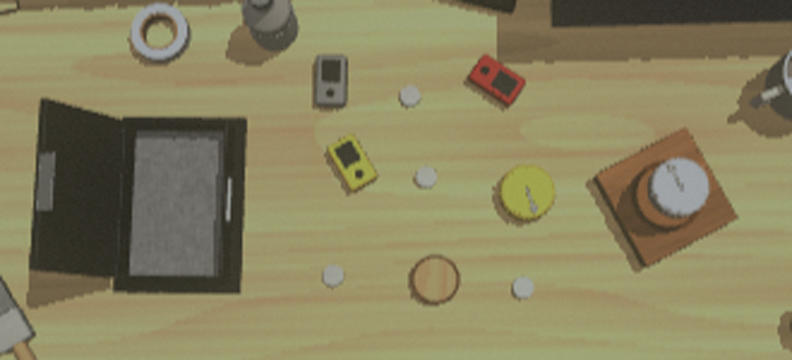

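Top crop shows, in raw pixels, four cells at about (280,190), (287,224), (249,265) and (328,270), one grey logger at (248,184), and the white cap on the jar at (393,228). The things that could be mistaken for these:
- **Cap:** yellow look-alike at (330,230).
- **Logger:** red block at (317,183) and yellow block at (256,218).
- **Cells:** wood slice at (291,266).

I choose the white cap, the grey logger and the four steel discs. The lid is open towards +y.

```bash
cat > meas.py <<'E'
from h import *
def blob(im,u,v,r,kind):
    u0,v0=int(u-r),int(v-r); c=im[v0:v0+2*r+1,u0:u0+2*r+1]; s=6
    c=cv2.resize(c,None,fx=s,fy=s,interpolation=cv2.INTER_CUBIC)
    h=cv2.cvtColor(c,cv2.COLOR_RGB2HSV).astype(int)
    if kind=="white": m=(h[...,1]<55)&(h[...,2]>120)
    if kind=="grey": m=(h[...,1]<50)
    if kind=="block": m=((h[...,0]<13)&(h[...,1]>90))|(h[...,1]<50)
    m=m.astype(np.uint8); n,l,stt,ce=cv2.connectedComponentsWithStats(m)
    i=1+np.argmax(stt[1:,4]); m=(l==i).astype(np.uint8)
    cn=max(cv2.findContours(m,0,2)[0],key=cv2.contourArea)
    f=lambda p:(np.asarray(p)+.5)/s-.5+[u0,v0]
    rect=cv2.minAreaRect(cn)
    return f(ce[i]),np.sqrt(stt[i,4])/s,np.array([f(p) for p in cv2.boxPoints(rect)]),cn
def W(n,p,z): return px2w(n,p[0],p[1],z)[:2]
E
python3 - <<'E'
from meas import *
im=robot.snapshot("top")
for u,v in((280.4,190),(287.5,223.8),(248.8,264.6),(328,270)):
    c,a,b,_=blob(im,u,v,8,"white"); print("cell",c.round(1),round(a*1.128,1),W("top",c,.0077).round(4))
c,a,b,_=blob(im,393,228,16,"white"); print("cap",c.round(1),round(a*1.128,1),W("top",c,.113).round(4))
c,a,b,_=blob(im,248,184,13,"grey"); print("log",c.round(1),W("top",c,.022).round(4),[W("top",q,.022).round(3).tolist() for q in b])
c,a,b,_=blob(im,387,232,36,"block"); print("jar",c.round(1),[W("top",q,.03).round(3).tolist() for q in b], W("top",b.mean(0),.03).round(4))
# case top corners from crop view
for x,y in((122,118),(246,119),(240,292),(114,290)): print("case",W("top",(110+x/2.4,150+y/2.4),.055).round(4))
for x,y in((134,130),(224,130),(218,277),(130,276)): print("casefloor",W("top",(110+x/2.4,150+y/2.4),.005).round(4))
for x,y in((42,99),(31,268)): print("lidedge z.17",W("top",(110+x/2.4,150+y/2.4),.173).round(4))
for x,y in((267,5),(273,35)): print("glue",W("top",(110+x/2.4,150+y/2.4),.15).round(4),W("top",(110+x/2.4,150+y/2.4),.0).round(4))
x=[(664,165),(686,190)]; a,b=[W("top",(110+p/2.4,150+q/2.4),.114) for p,q in x]; print("arrow",np.degrees(np.arctan2(*(a-b)[::-1])))
E
```

```text
cell [280.5 189.5] 8.8 [0.6496 0.0113]
cell [287.2 223.3] 9.1 [ 0.553  -0.0053]
cell [248.4 264.3] 9.1 [0.4415 0.1043]
cell [327.6 269.2] 9.2 [ 0.4231 -0.113 ]
cap [393.2 227.1] 23.6 [ 0.5212 -0.2782]
log [247.6 183.8] [0.6649 0.1027] [[0.638, 0.122], [0.698, 0.119], [0.697, 0.084], [0.637, 0.087]]
jar [392.5 227.5] [[0.532, -0.245], [0.579, -0.296], [0.53, -0.34], [0.483, -0.29]] [ 0.5306 -0.2928]
case [0.6208 0.3374]
case [0.6162 0.1965]
case [0.4212 0.2034]
case [0.4266 0.3434]
casefloor [0.6159 0.3347]
casefloor [0.6133 0.2291]
casefloor [0.4418 0.2357]
casefloor [0.4453 0.337 ]
lidedge z.17 [0.6201 0.3942]
lidedge z.17 [0.4437 0.401 ]
glue [0.7222 0.1609] [0.7648 0.1787]
glue [0.6888 0.1546] [0.7277 0.1717]
arrow 38.54622266386053
```

Emit:
servo_tool(plan=[[0,0,0,0,0,0.74,94],[0,0,0,0,0,0.74,94],[0,0,0,0,0,0.74,94],[0,0,0,0,0,0.74,94],[0,0,0,0,0,0.74,94],[0,0,0,0,0,0.74,94],[0,0,0,0,0,0.74,94],[0,0,0,0,0,0.74,94],[0,0,0,0,0,0.74,94],[0,0,0,0,0,0.74,94],[0,0,0,0,0,0.74,94]])

```text
time: 1.52
tool_pos: [0.2181, 0.5049, 0.2225]
ee_rot: [3.142, -0.0, 1.571]
wrist_force: [0.1, 0.1, -1.0]
width: 0.0938
finger_force: 0.0
```

Emit:
servo_tool(plan=[[-1,1,0,0,0,0,94],[-1,1,0,0,0,0,94],[-1,1,0,0,0,0,94],[-1,1,0,0,0,0,94]])

```text
time: 1.85
tool_pos: [0.3209, 0.402, 0.2226]
ee_rot: [3.14, 0.001, 1.57]
wrist_force: [0.4, 0.0, 0.0]
width: 0.0936
finger_force: 0.0
```

Emit:
servo_tool(plan=[[-1,1,0,0,0,0,94],[-1,1,0,0,0,0,94],[-1,1,0,0,0,0,94],[-1,1,0,0,0,0,94]])

```text
time: 2.18
tool_pos: [0.4211, 0.3015, 0.2225]
ee_rot: [3.14, 0.002, 1.568]
wrist_force: [-0.1, 0.7, 0.3]
width: 0.0941
finger_force: 0.0
```

Emit:
servo_tool(plan=[[-1,0,0,0,0,0,94],[-1,0,0,0,0,0,94],[-1,0,0,0,0,0,94]])

```text
time: 2.43
tool_pos: [0.4184, 0.2013, 0.2225]
ee_rot: [3.142, 0.002, 1.57]
wrist_force: [0.5, 0.5, 0.6]
width: 0.094
finger_force: 0.0
```

Emit:
servo_tool(plan=[[-1,0,0,0,0,0,94],[-1,0,0,0,0,0,94],[-1,0,0,0,0,0,94],[-1,0,0,0,0,0,94]])

```text
time: 2.77
tool_pos: [0.4184, 0.102, 0.2228]
ee_rot: [3.141, 0.001, 1.567]
wrist_force: [-0.4, 0.7, -1.3]
width: 0.0939
finger_force: 0.0
```

Run:
```python
from h import *
save("top","jar_t",crop=(340,180,440,280),s=6); save("side","jar_s",crop=(300,140,440,260),s=5)
```

```text
(no output)
```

View pics/jar_t.png

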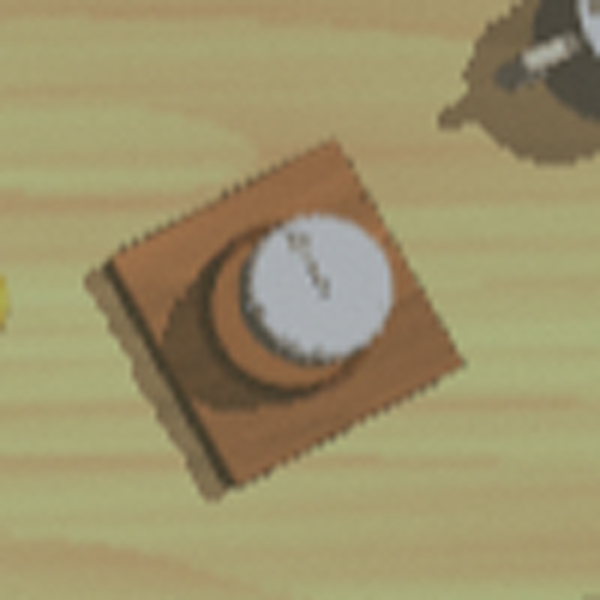

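View pics/jar_s.png

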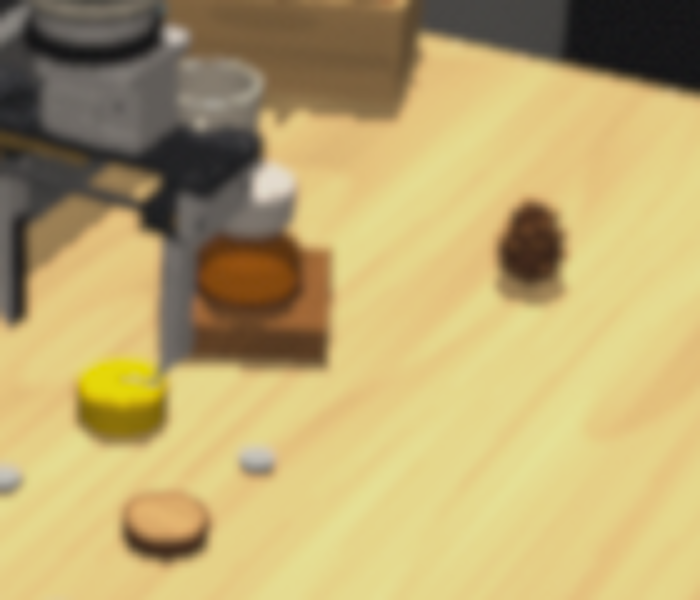

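The close crop confirms the white ribbed cap on the wooden block: cap centre at crop (319,287), block corners at (335,140), (463,363), (230,487) and (108,267). The yellow look-alike is separate, to its left.

Run:
```python
from meas import *
f=lambda x,y:((x+.5)/6-.5+340,(y+.5)/6-.5+180)
b=[W("top",f(*p),.03) for p in((335,140),(463,363),(230,487),(108,267))]
print(np.round(b,4),np.mean(b,0).round(4))
for i in range(4):
    e=b[(i+1)%4]-b[i]; print(np.linalg.norm(e).round(4),np.degrees(np.arctan2(e[1],e[0])).round(1))
print("cap",W("top",f(319,287),.113).round(4))
a=W("top",f(295,240),.114)-W("top",f(325,295),.114); print(np.degrees(np.arctan2(a[1],a[0])))
```

```text
[[ 0.5992 -0.3046]
 [ 0.4951 -0.3566]
 [ 0.4415 -0.2481]
 [ 0.5429 -0.1978]] [ 0.5197 -0.2768]
0.1164 -153.5
0.121 116.3
0.1132 26.4
0.1207 -62.2
cap [ 0.5205 -0.2769]
25.473924093303825
```

Emit:
servo_tool(plan=[[-1,1,0,0,0,0,94],[-1,1,0,0,0,0,94],[-1,1,0,0,0,0,94],[-1,1,0,0,0,0,94]])

```text
time: 3.2
tool_pos: [0.5213, 0.0036, 0.2217]
ee_rot: [3.141, 0.001, 1.572]
wrist_force: [-0.3, -0.4, 0.4]
width: 0.0941
finger_force: 0.0
```

Emit:
servo_tool(plan=[[-1,0,0,0,0,0,94],[-1,0,0,0,0,0,94],[-1,0,0,0,0,0,94]])

```text
time: 3.45
tool_pos: [0.5192, -0.0972, 0.2218]
ee_rot: [-3.141, 0.001, 1.571]
wrist_force: [0.2, 0.1, -1.0]
width: 0.0941
finger_force: 0.0
```

Emit:
servo_tool(plan=[[-1,0,0,0,0,0,94],[-1,0,0,0,0,0,94],[-1,0,0,0,0,0,94]])

```text
time: 3.7
tool_pos: [0.5192, -0.1976, 0.2218]
ee_rot: [-3.141, 0.001, 1.571]
wrist_force: [-0.1, -0.4, 0.1]
width: 0.0939
finger_force: 0.0
```

Emit:
servo_tool(plan=[[-0.8,0,0.4,0,0,0,94],[-0.8,0,0.4,0,0,0,94],[-0.8,0,0.4,0,0,0,94],[-0.8,0,0.4,0,0,0,94],[-0.8,0,0.4,0,0,0,94],[-0.8,0,0.4,0,0,0,94]])

```text
time: 4.2
tool_pos: [0.5198, -0.2732, 0.1834]
ee_rot: [3.14, -0.0, 1.574]
wrist_force: [0.6, -0.0, 0.4]
width: 0.0943
finger_force: 0.0
```

Run:
```python
from h import *
st()
```

```text
{'time': 4.2, 'tool_pos': [0.5198, -0.2732, 0.1834], 'ee_rot': [3.1401, -0.0002, 1.5741], 'joint_positions': [-0.581, 0.1793, 1.345, 0.001, 1.6161, -0.5842], 'wrist_force': [0.569, -0.0425, 0.3966], 'width': 0.0943, 'finger_force': 0.0}
```

Emit:
servo_tool(plan=[[-0.02,0.02,0.4,0,0,0,94],[-0.02,0.02,0.6,0,0,0,94],[-0.02,0.02,0.78,0,0,0,94],[-0.02,0.02,0.78,0,0,0,94],[-0.02,0.02,0.78,0,0,0,58],[-0.02,0.02,0.78,0,0,0,58],[-0.02,0.02,0.78,0,0,0,58],[-0.02,0.02,0.78,0,0,0,58],[-0.02,0.02,0.78,0,0,0,58],[-0.02,0.02,0.78,0,0,0,58],[-0.02,0.02,0.78,0,0,0,58],[-0.02,0.02,0.78,0,0,0,58]])

```text
time: 5.2
tool_pos: [0.5213, -0.2773, 0.1058]
ee_rot: [3.139, 0.001, 1.571]
wrist_force: [0.4, 0.4, 4.0]
width: 0.0628
finger_force: 29.9
```

Emit:
servo_tool(plan=[[0,0,0.02,0,0,0,58],[0,0,0.045,0,0,0,58],[0,0,0.045,0,0,0,58],[0,0,0.045,0,0,0,58]])

```text
time: 5.53
tool_pos: [0.5214, -0.2774, 0.1019]
ee_rot: [3.139, 0.001, 1.571]
wrist_force: [-0.2, 1.4, 8.8]
width: 0.0636
finger_force: 29.9
```

Emit:
servo_tool(plan=[[0,0,0.008,0,0,0,58],[0,0,0.008,0,0,-0.07,58],[0,0,0.008,0,0,-0.14,58],[0,0,0.008,0,0,-0.21,58],[0,0,0.008,0,0,-0.28,58],[0,0,0.008,0,0,-0.35,58],[0,0,0.008,0,0,-0.42,58],[0,0,0.008,0,0,-0.49,58],[0,0,0.008,0,0,-0.56,58],[0,0,0.008,0,0,-0.63,58],[0,0,0.008,0,0,-0.7,58],[0,0,0.008,0,0,-0.7,58]])

```text
time: 6.53
tool_pos: [0.5212, -0.2781, 0.1014]
ee_rot: [-3.14, 0.003, 2.674]
wrist_force: [-0.9, -0.1, 9.6]
width: 0.0629
finger_force: 29.9
```

Emit:
servo_tool(plan=[[0,0,-0.05,0,0,0,58],[0,0,-0.1,0,0,0,58],[0,0,-0.15,0,0,0,58],[0,0,-0.3,0,0,0,58],[0,0,-0.6,0,0,0,58],[0,0,-0.6,0,0,0,58]])

```text
time: 7.03
tool_pos: [0.5224, -0.2781, 0.164]
ee_rot: [-3.141, 0.008, 2.671]
wrist_force: [0.7, -0.5, 1.0]
width: 0.0631
finger_force: 29.9
```

Run:
```python
from h import *
st(); save("side","lift",crop=(240,120,400,240),s=4)
yaw=2.671
t=np.array([.35,-.25])-[.520,-.277]; print("tool xy",t@[np.cos(yaw),np.sin(yaw)],t@[np.sin(yaw),-np.cos(yaw)])
```

```text
{'time': 7.0333, 'tool_pos': [0.5224, -0.2781, 0.164], 'ee_rot': [-3.1407, 0.0075, 2.6709], 'joint_positions': [-0.585, 0.1923, 1.3684, 0.0, 1.5733, -1.6851], 'wrist_force': [0.7046, -0.5005, 0.9869], 'width': 0.0631, 'finger_force': 29.8525}
tool xy 0.1637631476997028 -0.053015388855362916
```

View pics/lift.png

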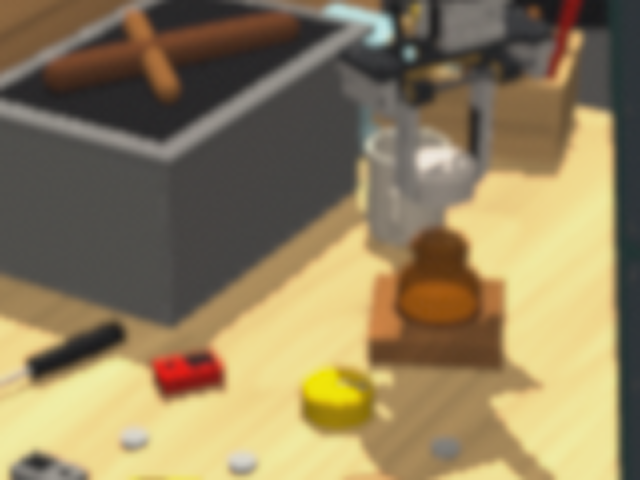

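Emit:
servo_tool(plan=[[0.3,-0.1,0,0,0,0,58],[0.6,-0.2,0,0,0,0,58],[0.9,-0.3,0,0,0,0,58],[1,-0.33,0,0,0,0,58]])

```text
time: 7.42
tool_pos: [0.4126, -0.2595, 0.1568]
ee_rot: [3.141, -0.006, 2.67]
wrist_force: [-0.4, -0.4, -0.3]
width: 0.0631
finger_force: 29.9
```

Emit:
servo_tool(plan=[[0.3,-0.1,0,0,0,0,58],[0.64,-0.2,0.3,0,0,0,58],[0.64,-0.2,0.6,0,0,0,58],[0.64,-0.2,0.9,0,0,0,58],[0.64,-0.2,1,0,0,0,58],[0.64,-0.2,1,0,0,0,58],[0.64,-0.2,1,0,0,0,58]])

```text
time: 8.0
tool_pos: [0.3508, -0.2498, 0.0591]
ee_rot: [3.141, -0.001, 2.671]
wrist_force: [-0.2, 0.0, -0.9]
width: 0.0632
finger_force: 29.9
```

Run:
```python
from h import *
st()
```

```text
{'time': 8.0, 'tool_pos': [0.3508, -0.2498, 0.0591], 'ee_rot': [3.1411, -0.0009, 2.6712], 'joint_positions': [-0.7508, -0.0862, 1.8767, 0.0003, 1.352, -1.8513], 'wrist_force': [-0.1877, 0.0146, -0.8811], 'width': 0.0632, 'finger_force': 29.8532}
```

Emit:
servo_tool(plan=[[0,0,0.15,0,0,0,58],[0,0,0.28,0,0,0,58],[0,0,0.36,0,0,0,58],[0,0,0.38,0,0,0,58],[0,0,0.38,0,0,0,58],[0,0,0.38,0,0,0,58]])

```text
time: 8.5
tool_pos: [0.3513, -0.2504, 0.0223]
ee_rot: [-3.141, 0.002, 2.671]
wrist_force: [-0.1, -0.2, 0.0]
width: 0.0633
finger_force: 29.9
```

Emit:
servo_tool(plan=[[0,0,0.015,0,0,0,58],[0,0,0.02,0,0,0,58],[0,0,0.02,0,0,0,58]])

```text
time: 8.75
tool_pos: [0.3514, -0.2507, 0.021]
ee_rot: [-3.141, 0.003, 2.671]
wrist_force: [-1.5, 0.3, 4.5]
width: 0.0629
finger_force: 29.9
```

Emit:
servo_tool(plan=[[0,0,0,0,0,0,88],[0,0,0,0,0,0,88],[0,0,0,0,0,0,88],[0,0,0,0,0,0,88],[0,0,0,0,0,0,88],[0,0,-0.2,0,0,0,88],[0,0,-0.5,0,0,0,88],[0,0,-0.8,0,0,0,88],[0,0,-1,0,0,0,88],[0,0,-1,0,0,0,88]])

```text
time: 9.58
tool_pos: [0.3527, -0.2519, 0.1242]
ee_rot: [-3.139, 0.009, 2.671]
wrist_force: [0.8, -0.1, 0.7]
width: 0.0877
finger_force: 0.0
```

Emit:
servo_tool(plan=[[0,0,0,0,0,0.7,60],[0,0,0,0,0,0.7,60],[0,0,0,0,0,0.7,60],[0,0,0,0,0,0.7,60],[0,0,0,0,0,0.7,60],[0,0,0,0,0,0.7,60],[0,0,0,0,0,0.7,60],[0,0,0,0,0,0.7,60],[0,0,0,0,0,0.7,60],[0,0,0,0,0,0.7,60]])

```text
time: 10.42
tool_pos: [0.3498, -0.2492, 0.1176]
ee_rot: [-3.14, -0.002, 1.57]
wrist_force: [0.0, 0.1, -0.0]
width: 0.0599
finger_force: 0.0
```

```bash
cat > cells.py <<'E'
from meas import *
im=robot.snapshot("top")
for u,v in((280.4,190),(287.5,223.8),(248.8,264.6),(328,270)):
    try:
        c,a,b,_=blob(im,u,v,12,"white"); print("cell",c.round(1),round(a*1.128,1),W("top",c,.0077).round(4))
    except Exception as e: print("none",u,v)
E
python3 - <<'E'
from cells import *
c,a,b,_=blob(im,*w2px("top",[.3513,-.2507,.028]),16,"white"); print("cap",c,a*1.128,W("top",c,.028).round(4)); st()
for n in ("cell0","logger0"): print(n,[(np.round(d["extent"],1).tolist(),round(d["conf"],2)) for d in robot.find_in(n,"top")])
save("top","t1",s=1.4)
E
```

```text
cell [280.5 189.5] 8.8 [0.6495 0.0114]
cell [287.2 223.3] 9.1 [ 0.553  -0.0053]
cell [248.4 264.3] 9.1 [0.4415 0.1043]
cell [327.6 269.2] 9.2 [ 0.4231 -0.1129]
cap [375.48037899 287.71650254] 8.885859328168548 [ 0.3695 -0.2381]
{'time': 10.4667, 'tool_pos': [0.3499, -0.2493, 0.1178], 'ee_rot': [-3.14, -0.0016, 1.5735], 'joint_positions': [-0.7512, -0.1384, 1.8005, 0.0001, 1.4817, -0.754], 'wrist_force': [0.1979, 0.0467, 1.2504], 'width': 0.0602, 'finger_force': 0.0}
cell0 [([327.4, 269.9, 6.9, 8.5], 0.53)]
logger0 [([318.9, 183.4, 23.1, 21.8], 0.83), ([246.9, 183.1, 12.8, 20.6], 0.7), ([256.5, 218.9, 16.7, 23.6], 0.53), ([175.2, 166.3, 25.5, 27.4], 0.39)]
```

View pics/t1.png

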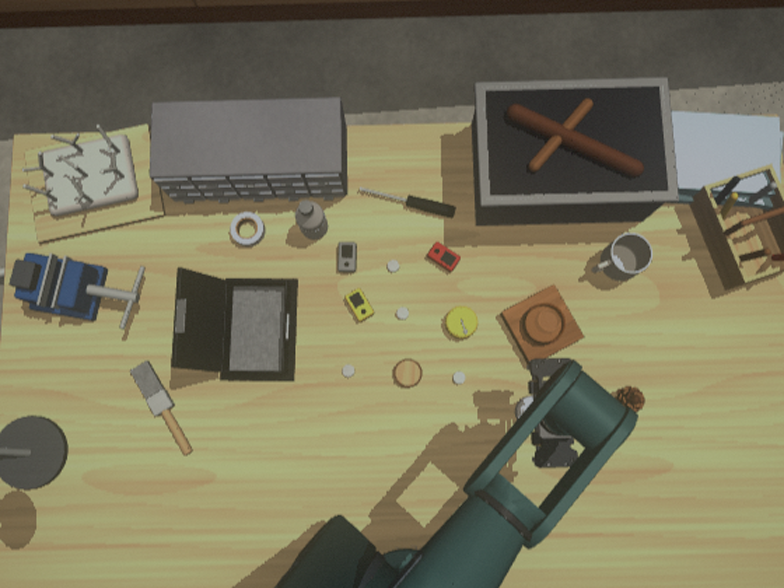

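Emit:
servo_tool(plan=[[0.4,0.2,0,0,0,0,50],[0.8,0.4,0,0,0,0,50],[0.97,0.5,0,0,0,0,50],[0.97,0.5,0,0,0,0,50]])

```text
time: 10.95
tool_pos: [0.4017, -0.1493, 0.119]
ee_rot: [3.141, -0.002, 1.578]
wrist_force: [-0.3, -0.8, 0.4]
width: 0.0503
finger_force: 0.0
```

Emit:
servo_tool(plan=[[0.4,0.23,0.2,0,0,0,50],[0.4,0.23,0.5,0,0,0,50],[0.4,0.23,0.8,0,0,0,50],[0.4,0.23,0.95,0,0,0,50],[0.4,0.23,1,0,0,0,50],[0.4,0.23,1,0,0,0,50],[0.4,0.23,1,0,0,0,18],[0.4,0.23,1,0,0,0,18],[0.4,0.23,1,0,0,0,18],[0.4,0.23,1,0,0,0,18],[0.4,0.23,1,0,0,0,18],[0.4,0.23,1,0,0,0,18]])

```text
time: 11.95
tool_pos: [0.4236, -0.1131, 0.0196]
ee_rot: [3.141, 0.001, 1.571]
wrist_force: [-0.7, -0.6, 1.0]
width: 0.0229
finger_force: 30.0
```

Emit:
servo_tool(plan=[[0,0,-0.2,0,0,0,18],[0,0,-0.5,0,0,0,18],[0,0,-0.8,0,0,0,18],[0,0,-1,0,0,0,18],[0,0,-1,0,0,0,18]])

```text
time: 12.37
tool_pos: [0.4264, -0.1139, 0.1244]
ee_rot: [3.132, 0.004, 1.572]
wrist_force: [0.1, -0.5, -0.3]
width: 0.0227
finger_force: 30.0
```

Emit:
servo_tool(plan=[[-0.3,0.2,-0.1,0,0,0,18],[-0.6,0.4,-0.2,0,0,0,18],[-1,0.6,-0.2,0,0,0,18],[-1,0.6,-0.2,0,0,0,18]])

```text
time: 12.7
tool_pos: [0.4852, -0.2176, 0.1376]
ee_rot: [3.142, 0.002, 1.568]
wrist_force: [0.0, -0.1, -1.4]
width: 0.0232
finger_force: 30.0
```

Emit:
servo_tool(plan=[[-0.3,0.2,0,0,0,0,18],[-0.64,0.37,0,0,0,0,18],[-0.64,0.37,0.05,0,0,0,18],[-0.64,0.37,0.12,0,0,0,18],[-0.64,0.37,0.12,0,0,0,18],[-0.64,0.37,0.12,0,0,0,18]])

```text
time: 13.2
tool_pos: [0.5192, -0.2749, 0.1257]
ee_rot: [-3.139, -0.002, 1.572]
wrist_force: [0.1, 0.7, -0.5]
width: 0.023
finger_force: 30.0
```

Run:
```python
from h import *
st(); save("side","drop1",crop=(270,130,410,235),s=5)
```

```text
{'time': 13.2, 'tool_pos': [0.5192, -0.2749, 0.1257], 'ee_rot': [-3.139, -0.0023, 1.5722], 'joint_positions': [-0.5837, 0.21, 1.4248, 0.0005, 1.5103, -0.5852], 'wrist_force': [0.0858, 0.6815, -0.5146], 'width': 0.023, 'finger_force': 30.0}
```

View pics/drop1.png

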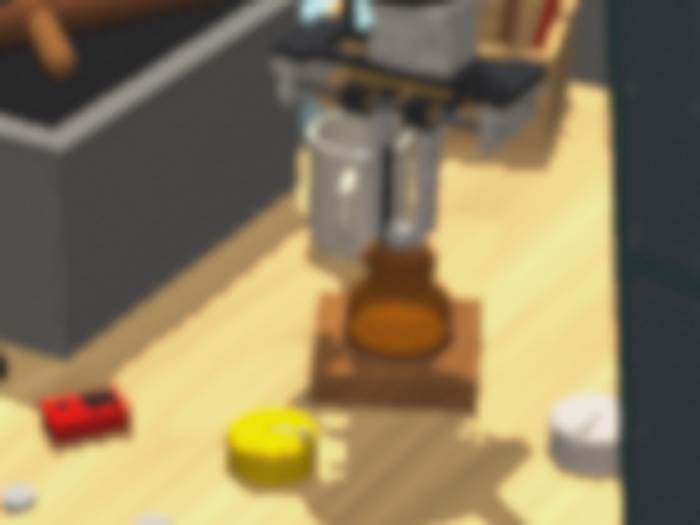

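Emit:
servo_tool(plan=[[0,0,0,0,0,0,45],[0,0,0,0,0,0,45],[0,0,0,0,0,0,45],[0,0,0,0,0,0,45],[0.2,0.05,0,0,0,0,50],[0.6,0.2,0,0,0,0,50],[1,0.33,0,0,0,0,50],[1,0.33,0,0,0,0,50]])

```text
time: 13.92
tool_pos: [0.5551, -0.1705, 0.1276]
ee_rot: [3.14, -0.004, 1.578]
wrist_force: [0.1, -0.6, -0.8]
width: 0.0499
finger_force: 0.0
```

Emit:
servo_tool(plan=[[0.4,0,0,0,0,0,50],[0.8,0,0.2,0,0,0,50],[1,0,0.4,0,0,0,50],[1,0,0.4,0,0,0,50]])

```text
time: 14.25
tool_pos: [0.5503, -0.0719, 0.083]
ee_rot: [-3.134, -0.004, 1.576]
wrist_force: [-1.4, 0.6, -0.9]
width: 0.0497
finger_force: 0.0
```

Run:
```python
from cells import *
st(); im=robot.snapshot("top"); cv2.imwrite("pics/t2.png",cv2.resize(im[180:280,250:440,::-1],None,fx=4,fy=4,interpolation=cv2.INTER_CUBIC))
```

```text
cell [280.5 189.5] 8.9 [0.6495 0.0113]
none 287.5 223.8
cell [251.1 265.1] 4.5 [0.4393 0.0968]
cell [321.3 262.3] 1.7 [ 0.4425 -0.0964]
{'time': 14.3, 'tool_pos': [0.5514, -0.0744, 0.0848], 'ee_rot': [-3.1364, -0.0012, 1.5753], 'joint_positions': [-0.236, 0.1722, 1.5534, -0.0001, 1.4213, -0.2405], 'wrist_force': [-0.3426, 0.237, 0.9174], 'width': 0.0497, 'finger_force': 0.0}
```

View pics/t2.png

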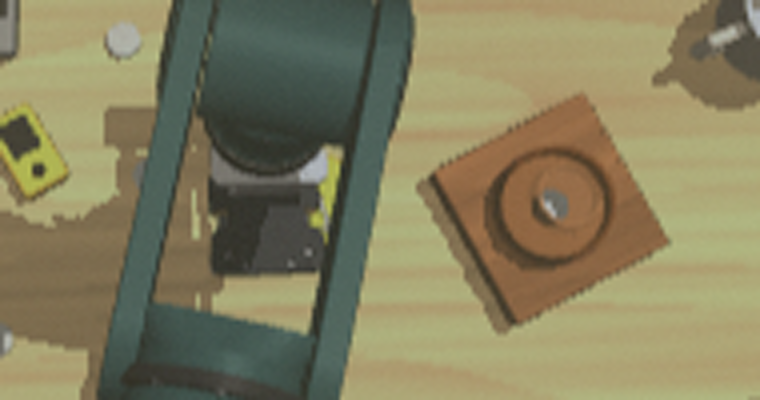

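The picture shows the first cell lying inside the jar mouth at crop (555,205). Next is cell B.

Emit:
servo_tool(plan=[[0.4,0,0.1,0,0,0,50],[0.72,0,0.4,0,0,0,50],[0.72,0,0.6,0,0,0,50],[0.72,0,0.68,0,0,0,50],[0.72,0,0.68,0,0,0,50],[0.72,0,0.68,0,0,0,18],[0.72,0,0.68,0,0,0,18],[0.72,0,0.68,0,0,0,18],[0.72,0,0.68,0,0,0,18],[0.72,0,0.68,0,0,0,18]])

```text
time: 15.18
tool_pos: [0.554, -0.0054, 0.0201]
ee_rot: [3.14, 0.001, 1.571]
wrist_force: [0.7, -0.6, 1.6]
width: 0.0231
finger_force: 30.0
```

Emit:
servo_tool(plan=[[0,0,-0.2,0,0,0,18],[0,0,-0.5,0,0,0,18],[0,0,-0.8,0,0,0,18],[0,0,-1,0,0,0,18],[0,0,-1,0,0,0,18]])

```text
time: 15.6
tool_pos: [0.5566, -0.0051, 0.1254]
ee_rot: [3.13, 0.001, 1.571]
wrist_force: [1.2, -0.2, 0.6]
width: 0.0229
finger_force: 30.0
```

Emit:
servo_tool(plan=[[-0.3,0,-0.1,0,0,0,18],[-0.7,-0.1,-0.15,0,0,0,18],[-1,-0.1,-0.15,0,0,0,18],[-1,-0.1,-0.15,0,0,0,18]])

```text
time: 15.93
tool_pos: [0.5426, -0.1095, 0.1334]
ee_rot: [-3.141, 0.003, 1.566]
wrist_force: [-0.1, 0.2, -0.7]
width: 0.0233
finger_force: 30.1
```

Emit:
servo_tool(plan=[[-0.4,0,0,0,0,0,18],[-0.8,-0.1,0,0,0,0,18],[-1,-0.1,0,0,0,0,18],[-1,-0.1,0,0,0,0,18]])

```text
time: 16.27
tool_pos: [0.5323, -0.2081, 0.1326]
ee_rot: [-3.14, 0.001, 1.566]
wrist_force: [-0.8, -0.2, 0.1]
width: 0.0227
finger_force: 30.0
```

Emit:
servo_tool(plan=[[-0.3,-0.1,0,0,0,0,18],[-0.6,-0.12,0.02,0,0,0,18],[-0.72,-0.12,0.07,0,0,0,18],[-0.72,-0.12,0.07,0,0,0,18],[-0.72,-0.12,0.07,0,0,0,18],[-0.72,-0.12,0.07,0,0,0,18]])

```text
time: 16.77
tool_pos: [0.5216, -0.2748, 0.1265]
ee_rot: [-3.141, -0.002, 1.573]
wrist_force: [-0.5, 0.5, -0.4]
width: 0.0228
finger_force: 30.0
```

Emit:
servo_tool(plan=[[0,0,0,0,0,0,45],[0,0,0,0,0,0,45],[0,0,0,0,0,0,45],[0,0,0,0,0,0,45],[0.2,0.1,0,0,0,0,50],[0.6,0.3,0,0,0,0,50],[1,0.45,0,0,0,0,50],[1,0.45,0,0,0,0,50]])

```text
time: 17.43
tool_pos: [0.5683, -0.1706, 0.1274]
ee_rot: [3.14, -0.004, 1.577]
wrist_force: [-0.3, -0.2, 0.8]
width: 0.0499
finger_force: 0.0
```

Run:
```python
from cells import *
st(); cv2.imwrite("pics/t3.png",cv2.resize(im[170:290,230:420,::-1],None,fx=3,fy=3,interpolation=cv2.INTER_CUBIC))
```

```text
cell [280.5 189.5] 8.9 [0.6494 0.0114]
none 287.5 223.8
cell [248.4 264.4] 9.1 [0.4415 0.1043]
none 328 270
{'time': 17.4833, 'tool_pos': [0.5676, -0.1726, 0.1274], 'ee_rot': [3.1408, -0.0014, 1.577], 'joint_positions': [-0.3917, 0.2188, 1.4108, 0.0016, 1.5118, -0.3979], 'wrist_force': [0.1351, 0.0903, -0.2819], 'width': 0.0497, 'finger_force': 0.0}
```

Emit:
servo_tool(plan=[[0.4,0.1,0,0,0,0,50],[0.8,0.3,0.1,0,0,0,50],[1,0.45,0.3,0,0,0,50],[1,0.45,0.3,0,0,0,50]])

```text
time: 17.82
tool_pos: [0.611, -0.0724, 0.0932]
ee_rot: [-3.137, -0.003, 1.576]
wrist_force: [-0.8, 0.2, -0.6]
width: 0.0501
finger_force: 0.0
```

Emit:
servo_tool(plan=[[0.4,0.2,0,0,0,0,50],[0.88,0.38,0.2,0,0,0,50],[0.88,0.38,0.5,0,0,0,50],[0.88,0.38,0.7,0,0,0,50],[0.88,0.38,0.78,0,0,0,50],[0.88,0.38,0.78,0,0,0,50],[0.88,0.38,0.78,0,0,0,18],[0.88,0.38,0.78,0,0,0,18],[0.88,0.38,0.78,0,0,0,18],[0.88,0.38,0.78,0,0,0,18],[0.88,0.38,0.78,0,0,0,18]])

```text
time: 18.73
tool_pos: [0.6495, 0.0106, 0.0198]
ee_rot: [3.141, 0.0, 1.571]
wrist_force: [-0.5, -1.2, 0.5]
width: 0.0233
finger_force: 30.0
```

Emit:
servo_tool(plan=[[0,0,-0.2,0,0,0,18],[0,0,-0.5,0,0,0,18],[0,0,-0.8,0,0,0,18],[0,0,-1,0,0,0,18],[0,0,-1,0,0,0,18]])

```text
time: 19.15
tool_pos: [0.6525, 0.0111, 0.1262]
ee_rot: [3.13, 0.001, 1.571]
wrist_force: [0.3, -0.2, 2.0]
width: 0.0229
finger_force: 30.0
```

Emit:
servo_tool(plan=[[-0.3,-0.2,-0.1,0,0,0,18],[-0.6,-0.4,-0.15,0,0,0,18],[-1,-0.5,-0.15,0,0,0,18],[-1,-0.5,-0.15,0,0,0,18]])

```text
time: 19.48
tool_pos: [0.5971, -0.0949, 0.1335]
ee_rot: [-3.14, 0.004, 1.565]
wrist_force: [-0.4, 0.3, -0.5]
width: 0.023
finger_force: 30.0
```

Emit:
servo_tool(plan=[[-0.4,-0.2,0,0,0,0,18],[-0.7,-0.4,0,0,0,0,18],[-1,-0.5,0,0,0,0,18],[-1,-0.5,0,0,0,0,18]])

```text
time: 19.82
tool_pos: [0.5468, -0.1933, 0.1328]
ee_rot: [-3.139, 0.002, 1.565]
wrist_force: [0.7, 0.2, -0.4]
width: 0.0233
finger_force: 30.0
```

Emit:
servo_tool(plan=[[-0.3,-0.1,0,0,0,0,18],[-0.6,-0.2,0,0,0,0,18],[-0.88,-0.28,0.07,0,0,0,18],[-0.88,-0.28,0.07,0,0,0,18],[-0.88,-0.28,0.07,0,0,0,18],[-0.88,-0.28,0.07,0,0,0,18],[-0.88,-0.28,0.07,0,0,0,18]])

```text
time: 20.4
tool_pos: [0.5219, -0.2752, 0.1268]
ee_rot: [-3.141, -0.001, 1.573]
wrist_force: [0.1, 0.8, 0.3]
width: 0.0229
finger_force: 30.0
```

Emit:
servo_tool(plan=[[0,0,0,0,0,0,45],[0,0,0,0,0,0,45],[0,0,0,0,0,0,45],[0,0,0,0,0,0,45],[0.2,-0.05,0,0,0,0,50],[0.6,-0.1,0,0,0,0,50],[1,-0.2,0,0,0,0,50],[1,-0.2,0,0,0,0,50]])

```text
time: 21.07
tool_pos: [0.4997, -0.1706, 0.1268]
ee_rot: [-3.14, -0.005, 1.576]
wrist_force: [-1.0, 0.1, 0.1]
width: 0.0503
finger_force: 0.0
```

Run:
```python
from cells import *
st(); cv2.imwrite("pics/t4.png",cv2.resize(im[170:290,230:420,::-1],None,fx=3,fy=3,interpolation=cv2.INTER_CUBIC))
```

```text
none 280.4 190
none 287.5 223.8
cell [248.4 264.3] 9.1 [0.4415 0.1043]
cell [336.2 277.8] 1.0 [ 0.3992 -0.1356]
{'time': 21.1167, 'tool_pos': [0.5007, -0.1736, 0.1272], 'ee_rot': [-3.1413, -0.0009, 1.5756], 'joint_positions': [-0.4413, 0.0817, 1.567, 0.0007, 1.4936, -0.4462], 'wrist_force': [0.0058, -0.2746, 0.2297], 'width': 0.0501, 'finger_force': 0.0}
```

View pics/t4.png

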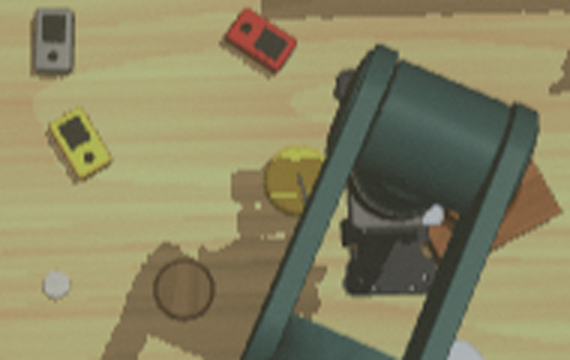

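Only the cell at crop (56,285) remains on the bench; the red, yellow and wood pieces have not moved.

Emit:
servo_tool(plan=[[0.4,-0.1,0,0,0,0,50],[0.8,-0.2,0,0,0,0,50],[1,-0.2,0,0,0,0,50],[1,-0.2,0,0,0,0,50]])

```text
time: 21.45
tool_pos: [0.4813, -0.0741, 0.1276]
ee_rot: [3.14, -0.001, 1.575]
wrist_force: [-0.7, 0.4, -0.0]
width: 0.0501
finger_force: 0.0
```

Emit:
servo_tool(plan=[[0.4,-0.1,0,0,0,0,50],[0.8,-0.2,0.1,0,0,0,50],[1,-0.2,0.3,0,0,0,50],[1,-0.2,0.3,0,0,0,50]])

```text
time: 21.78
tool_pos: [0.4594, 0.0253, 0.0943]
ee_rot: [-3.137, -0.001, 1.575]
wrist_force: [-0.7, -0.8, -1.2]
width: 0.0501
finger_force: 0.0
```

Emit:
servo_tool(plan=[[0.4,-0.1,0,0,0,0,50],[0.81,-0.2,0.2,0,0,0,50],[0.81,-0.2,0.5,0,0,0,50],[0.81,-0.2,0.7,0,0,0,50],[0.81,-0.2,0.78,0,0,0,50],[0.81,-0.2,0.78,0,0,0,50],[0.81,-0.2,0.78,0,0,0,18],[0.81,-0.2,0.78,0,0,0,18],[0.81,-0.2,0.78,0,0,0,18],[0.81,-0.2,0.78,0,0,0,18],[0.81,-0.2,0.78,0,0,0,18]])

```text
time: 22.7
tool_pos: [0.4419, 0.1039, 0.0198]
ee_rot: [3.14, 0.0, 1.571]
wrist_force: [0.3, -0.9, 0.9]
width: 0.0231
finger_force: 30.0
```

Emit:
servo_tool(plan=[[0,0,-0.2,0,0,0,18],[0,0,-0.5,0,0,0,18],[0,0,-0.8,0,0,0,18],[0,0,-1,0,0,0,18],[0,0,-1,0,0,0,18]])

```text
time: 23.12
tool_pos: [0.4445, 0.1046, 0.1247]
ee_rot: [3.131, -0.001, 1.572]
wrist_force: [0.8, 0.2, 0.4]
width: 0.0229
finger_force: 30.0
```

Emit:
servo_tool(plan=[[-0.3,0.1,-0.1,0,0,0,18],[-0.6,0.2,-0.15,0,0,0,18],[-1,0.25,-0.15,0,0,0,18],[-1,0.25,-0.15,0,0,0,18]])

```text
time: 23.45
tool_pos: [0.4668, -0.0014, 0.1335]
ee_rot: [-3.141, 0.004, 1.565]
wrist_force: [-0.5, 0.1, -1.2]
width: 0.023
finger_force: 30.0
```

Emit:
servo_tool(plan=[[-0.4,0.1,0,0,0,0,18],[-0.8,0.2,0,0,0,0,18],[-1,0.2,0,0,0,0,18],[-1,0.2,0,0,0,0,18]])

```text
time: 23.78
tool_pos: [0.4859, -0.099, 0.1326]
ee_rot: [-3.139, 0.001, 1.567]
wrist_force: [-0.9, 1.1, -0.1]
width: 0.023
finger_force: 30.0
```

Emit:
servo_tool(plan=[[-0.4,0.1,0,0,0,0,18],[-0.8,0.2,0,0,0,0,18],[-1,0.2,0,0,0,0,18],[-1,0.2,0,0,0,0,18]])

```text
time: 24.12
tool_pos: [0.5061, -0.198, 0.1327]
ee_rot: [-3.14, 0.0, 1.568]
wrist_force: [0.1, 1.1, -0.4]
width: 0.0228
finger_force: 30.0
```

Emit:
servo_tool(plan=[[-0.4,0.05,0,0,0,0,18],[-0.7,0.15,0,0,0,0,18],[-0.81,0.15,0.07,0,0,0,18],[-0.81,0.15,0.07,0,0,0,18],[-0.81,0.15,0.07,0,0,0,18],[-0.81,0.15,0.07,0,0,0,18],[-0.81,0.15,0.07,0,0,0,18]])

```text
time: 24.7
tool_pos: [0.5214, -0.2746, 0.1273]
ee_rot: [-3.142, -0.001, 1.573]
wrist_force: [0.2, -0.3, -0.6]
width: 0.0227
finger_force: 30.0
```

Emit:
servo_tool(plan=[[0,0,0,0,0,0,45],[0,0,0,0,0,0,45],[0,0,0,0,0,0,45],[0,0,0,0,0,0,45],[0.2,-0.3,0,0,0,0,60],[0.5,-0.6,0,0,0,0,80],[0.9,-1,0,0,0,0,90],[0.9,-1,0,0,0,0,90]])

```text
time: 25.37
tool_pos: [0.4179, -0.1835, 0.1262]
ee_rot: [-3.138, -0.003, 1.572]
wrist_force: [0.2, 0.2, 0.2]
width: 0.068
finger_force: 0.0
```

Emit:
servo_tool(plan=[[0.3,-0.3,0,0,0,0,90],[0.6,-0.6,0,0,0,0,90],[0.6,-0.7,0,0,0,0,90],[0.6,-0.7,0,0,0,0,90]])

```text
time: 25.7
tool_pos: [0.3494, -0.1255, 0.1272]
ee_rot: [3.141, 0.0, 1.573]
wrist_force: [0.7, 1.0, 1.0]
width: 0.0899
finger_force: 0.0
```

Run:
```python
from meas import *
st(); save("top","t5",crop=(220,150,460,320),s=3.3)
im=robot.snapshot("top")
c,a,b,_=blob(im,*w2px("top",[.3513,-.2507,.028]),16,"white"); print("cap",c,a*1.128,W("top",c,.028).round(4))
```

```text
{'time': 25.7, 'tool_pos': [0.3494, -0.1255, 0.1272], 'ee_rot': [3.1412, 0.0005, 1.5725], 'joint_positions': [-0.4976, -0.2897, 1.9035, -0.0002, 1.5273, -0.4993], 'wrist_force': [0.7417, 1.0317, 0.9777], 'width': 0.0899, 'finger_force': 0.0}
cap [387.64137602 291.78045289] 8.239892232304983 [ 0.358  -0.2701]
```

View pics/t5.png

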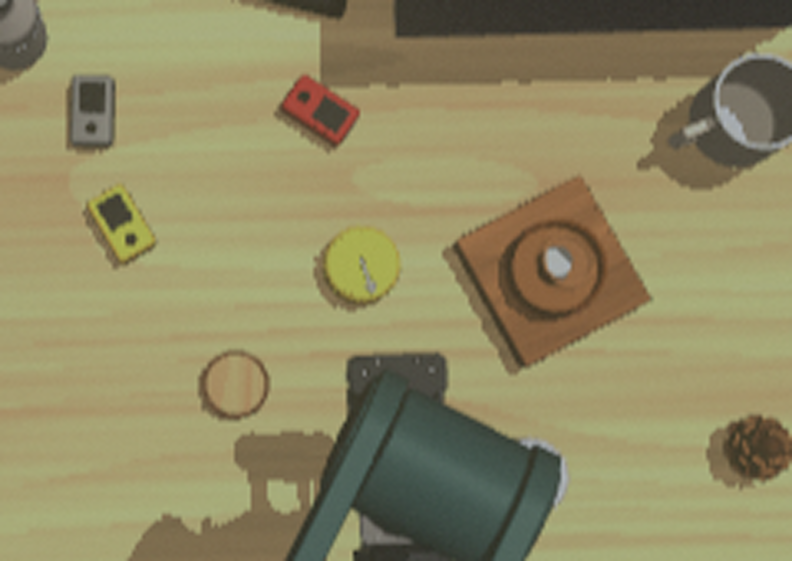

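Emit:
servo_tool(plan=[[-0.4,0,0,0,0,-0.1,90],[-0.8,0,0,0,0,-0.15,90],[-1,0,0,0,0,-0.2,90],[-1,0,0,0,0,-0.2,90]])

```text
time: 26.13
tool_pos: [0.3522, -0.2322, 0.1274]
ee_rot: [-3.141, 0.003, 1.883]
wrist_force: [-1.4, -0.8, 1.1]
width: 0.09
finger_force: 0.0
```

Run:
```python
from h import *
o=robot.get_obs(); st(); y=o["ee_rot"][2]; t=np.array([.3508,-.2502])-o["tool_pos"][:2]
print("tool xy",t@[np.cos(y),np.sin(y)],t@[np.sin(y),-np.cos(y)],"az",(y-2.671)/(np.pi/2))
```

```text
{'time': 26.1333, 'tool_pos': [0.3522, -0.2322, 0.1274], 'ee_rot': [-3.1409, 0.0029, 1.8835], 'joint_positions': [-0.7157, -0.1663, 1.8051, -0.0021, 1.5007, -1.0283], 'wrist_force': [-1.3986, -0.8225, 1.0964], 'width': 0.09, 'finger_force': 0.0}
tool xy -0.016680686272776937 -0.006910103177223488 az -0.5013687248221033
```

Emit:
servo_tool(plan=[[-0.22,-0.07,0,0,0,-0.07,90],[-0.22,-0.07,0,0,0,-0.14,90],[-0.22,-0.07,0,0,0,-0.21,90],[-0.22,-0.07,0,0,0,-0.28,90],[-0.22,-0.07,0,0,0,-0.35,90],[-0.22,-0.07,0,0,0,-0.42,90],[-0.22,-0.07,0,0,0,-0.5,90],[-0.22,-0.07,0.2,0,0,-0.5,90],[-0.22,-0.07,0.4,0,0,-0.5,90],[-0.22,-0.07,0.4,0,0,-0.5,90]])

```text
time: 26.97
tool_pos: [0.3503, -0.2483, 0.0834]
ee_rot: [3.139, -0.007, 2.67]
wrist_force: [-0.2, 0.5, -0.2]
width: 0.0901
finger_force: 0.0
```

Run:
```python
from h import *
st()
```

```text
{'time': 26.9667, 'tool_pos': [0.3503, -0.2483, 0.0834], 'ee_rot': [3.139, -0.0073, 2.6696], 'joint_positions': [-0.7492, -0.1073, 1.8444, 0.0005, 1.4123, -1.8481], 'wrist_force': [-0.2447, 0.5455, -0.2175], 'width': 0.0901, 'finger_force': 0.0}
```

Emit:
servo_tool(plan=[[0,0,0.3,0,0,0,90],[0,0,0.5,0,0,0,90],[0,0,0.67,0,0,0,90],[0,0,0.67,0,0,0,90],[0,0,0.67,0,0,0,58],[0,0,0.67,0,0,0,58],[0,0,0.67,0,0,0,58],[0,0,0.67,0,0,0,58],[0,0,0.67,0,0,0,58],[0,0,0.67,0,0,0,58],[0,0,0.67,0,0,0,58]])

```text
time: 27.88
tool_pos: [0.3521, -0.2503, 0.021]
ee_rot: [-3.141, 0.002, 2.671]
wrist_force: [-0.8, 0.4, 4.1]
width: 0.063
finger_force: 29.8
```

Emit:
servo_tool(plan=[[0,0,-0.2,0,0,0,58],[0,0,-0.5,0,0,0,58],[0,0,-0.8,0,0,0,58],[0,0,-1,0,0,0,58],[0,0,-1,0,0,0,58],[0,0,-1,0,0,0,58]])

```text
time: 28.38
tool_pos: [0.352, -0.2502, 0.1209]
ee_rot: [-3.141, 0.002, 2.671]
wrist_force: [-0.0, -0.0, -1.0]
width: 0.0631
finger_force: 29.8
```

Run:
```python
from h import *
o=robot.get_obs(); st(); y=o["ee_rot"][2]
for p in ([.350,-.250],o["tool_pos"][:2]):
    t=np.array([.5208,-.2772])-p
    print("tool xy",t@[np.cos(y),np.sin(y)],t@[np.sin(y),-np.cos(y)])
```

```text
{'time': 28.3833, 'tool_pos': [0.352, -0.2502, 0.1209], 'ee_rot': [-3.141, 0.0022, 2.6709], 'joint_positions': [-0.7495, -0.1387, 1.7945, 0.0001, 1.4835, -1.8497], 'wrist_force': [-0.0234, -0.03, -0.9694], 'width': 0.0631, 'finger_force': 29.8206}
tool xy -0.16456394000764452 0.05320892452550044
tool xy -0.16270229824329874 0.05251516032504017
```

Emit:
servo_tool(plan=[[-0.1,0,-0.3,0,0,0,58],[-0.4,0.1,-0.3,0,0,0,58],[-0.7,0.2,-0.3,0,0,0,58],[-1,0.33,-0.3,0,0,0,58],[-1,0.33,-0.3,0,0,0,58]])

```text
time: 28.8
tool_pos: [0.4586, -0.2651, 0.1463]
ee_rot: [3.139, -0.003, 2.673]
wrist_force: [-0.1, -0.3, -0.0]
width: 0.063
finger_force: 29.9
```

Emit:
servo_tool(plan=[[-0.3,0.1,0,0,0,0,58],[-0.5,0.2,0,0,0,0,58],[-0.63,0.2,0,0,0,0,58],[-0.63,0.2,0,0,0,0,58],[-0.63,0.2,0,0,0,0,58],[-0.63,0.2,0,0,0,0,58],[-0.63,0.2,0,0,0,0,58],[-0.63,0.2,0,0,0,0,58]])

```text
time: 29.47
tool_pos: [0.5199, -0.2764, 0.1501]
ee_rot: [3.142, -0.001, 2.67]
wrist_force: [0.6, 0.1, -0.4]
width: 0.063
finger_force: 29.9
```

Run:
```python
from h import *
o=robot.get_obs(); st(); y=o["ee_rot"][2]
t=np.array([.5211,-.2776])-o["tool_pos"][:2]
print("tool xy",t@[np.cos(y),np.sin(y)],t@[np.sin(y),-np.cos(y)])
```

```text
{'time': 29.4667, 'tool_pos': [0.5199, -0.2764, 0.1501], 'ee_rot': [3.1415, -0.0005, 2.6704], 'joint_positions': [-0.5849, 0.1978, 1.3898, 0.0, 1.5545, -1.6845], 'wrist_force': [0.5526, 0.084, -0.417], 'width': 0.063, 'finger_force': 29.8511}
tool xy -0.0015891317263542009 -0.0005516564251890969
```

Emit:
servo_tool(plan=[[-0.015,-0.005,0.15,0,0,0,58],[-0.015,-0.005,0.3,0,0,0,58],[-0.015,-0.005,0.38,0,0,0,58],[-0.015,-0.005,0.42,0,0,0,58],[-0.015,-0.005,0.44,0,0,0,58],[-0.015,-0.005,0.44,0,0,0,58]])

```text
time: 29.97
tool_pos: [0.5215, -0.2778, 0.1068]
ee_rot: [-3.141, -0.0, 2.671]
wrist_force: [-1.8, 0.4, 0.8]
width: 0.063
finger_force: 29.9
```

Emit:
servo_tool(plan=[[0,0,0.02,0,0,0,58],[0,0,0.04,0,0,0,58],[0,0,0.06,0,0,0,58],[0,0,0.06,0,0,0,58],[0,0,0.06,0,0,0,58]])

```text
time: 30.38
tool_pos: [0.522, -0.2787, 0.1026]
ee_rot: [-3.14, 0.002, 2.671]
wrist_force: [-4.7, -0.4, 6.8]
width: 0.063
finger_force: 30.0
```

Emit:
servo_tool(plan=[[0.01,-0.005,0.012,0,0,0,58],[0.01,-0.005,0.015,0,0,0,58],[0.01,-0.005,0.015,0,0,0,58]])

```text
time: 30.63
tool_pos: [0.522, -0.2787, 0.1022]
ee_rot: [-3.141, 0.005, 2.671]
wrist_force: [-2.4, 0.4, 9.1]
width: 0.063
finger_force: 30.0
```

Emit:
servo_tool(plan=[[0,0,0.005,0,0,0.07,58],[0,0,0.005,0,0,0.14,58],[0,0,0.005,0,0,0.21,58],[0,0,0.005,0,0,0.28,58],[0,0,0.005,0,0,0.35,58],[0,0,0.005,0,0,0.42,58],[0,0,0.005,0,0,0.49,58],[0,0,0.005,0,0,0.56,58],[0,0,0.005,0,0,0.63,58],[0,0,0.005,0,0,0.7,58],[0,0,0.005,0,0,0.72,58],[0,0,0.005,0,0,0.72,58]])

```text
time: 31.63
tool_pos: [0.5235, -0.2787, 0.1021]
ee_rot: [3.134, 0.003, 1.539]
wrist_force: [-0.3, 0.9, 8.6]
width: 0.0632
finger_force: 29.9
```

Run:
```python
from h import *
st(); print(robot.get_obs()["wrist_torque"])
```

```text
{'time': 31.6333, 'tool_pos': [0.5235, -0.2787, 0.1021], 'ee_rot': [3.1338, 0.0032, 1.539], 'joint_positions': [-0.5855, 0.2281, 1.4512, 0.0013, 1.454, -0.5539], 'wrist_force': [-0.2819, 0.8503, 8.6375], 'width': 0.0632, 'finger_force': 29.9057}
[ 0.10975626  0.05826421 -0.00061741]
```

Emit:
servo_tool(plan=[[0,0,0,0,0,0.03,58],[0,0,0,0,0,0.06,58],[0,0,0,0,0,0.06,58]])

```text
time: 31.88
tool_pos: [0.5239, -0.2786, 0.1021]
ee_rot: [3.133, 0.003, 1.444]
wrist_force: [0.5, 0.3, 7.6]
width: 0.063
finger_force: 30.0
```

Run:
```python
from h import *
st(); print(robot.get_obs()["wrist_torque"])
```

```text
{'time': 31.8833, 'tool_pos': [0.5239, -0.2786, 0.1021], 'ee_rot': [3.1325, 0.0025, 1.4445], 'joint_positions': [-0.5853, 0.2282, 1.4511, 0.0017, 1.4531, -0.4592], 'wrist_force': [0.5345, 0.305, 7.624], 'width': 0.063, 'finger_force': 30.0087}
[ 0.06369169 -0.09914964 -0.17664695]
```

Emit:
servo_tool(plan=[[0,0,0.003,0,0,0.03,58],[0,0,0.003,0,0,0.05,58],[0,0,0.003,0,0,0.05,58]])

```text
time: 32.13
tool_pos: [0.5242, -0.2791, 0.1021]
ee_rot: [3.131, 0.003, 1.368]
wrist_force: [1.0, 1.1, 7.7]
width: 0.063
finger_force: 29.8
```

Run:
```python
from h import *
st(); print(robot.get_obs()["wrist_torque"])
```

```text
{'time': 32.1333, 'tool_pos': [0.5242, -0.2791, 0.1021], 'ee_rot': [3.1315, 0.003, 1.3679], 'joint_positions': [-0.5853, 0.2283, 1.451, 0.001, 1.4517, -0.3825], 'wrist_force': [0.9646, 1.0634, 7.6612], 'width': 0.063, 'finger_force': 29.8276}
[-0.14051081 -0.31284698  0.37711923]
```

Emit:
servo_tool(plan=[[0,0,0,0,0,0.02,58],[0,0,0,0,0,0.04,58],[0,0,0,0,0,0.04,58]])

```text
time: 32.38
tool_pos: [0.524, -0.2801, 0.1019]
ee_rot: [3.131, 0.005, 1.305]
wrist_force: [1.4, -2.2, 6.0]
width: 0.0629
finger_force: 30.0
```

Run:
```python
from h import *
st()
for i in range(5): robot.snapshot("side"); print(np.round(robot.get_obs()["wrist_torque"],2),robot.get_obs()["ee_rot"][2])
save("side","lock",crop=(270,130,410,235),s=5)
```

```text
{'time': 32.3833, 'tool_pos': [0.524, -0.2801, 0.1019], 'ee_rot': [3.1309, 0.0045, 1.3052], 'joint_positions': [-0.5858, 0.2287, 1.4509, -0.0009, 1.4505, -0.3201], 'wrist_force': [1.4027, -2.222, 5.9559], 'width': 0.0629, 'finger_force': 30.0088}
[-0.6  -0.25  0.49] 1.305701733488522
[-0.61 -0.26  0.47] 1.3057207893600198
[-0.6  -0.27  0.54] 1.3057649938969793
[-0.65 -0.26  0.47] 1.3056848340190415
[-0.61 -0.28  0.51] 1.3057401048024548
```

View pics/lock.png

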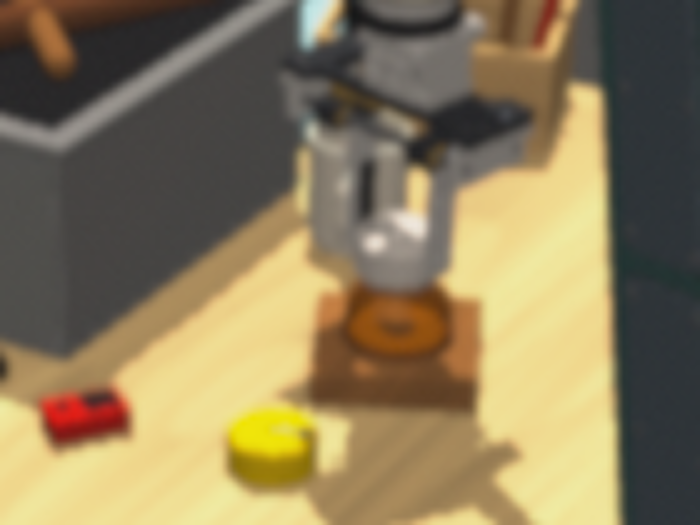

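Emit:
servo_tool(plan=[[0,0,-0.02,0,0,-0.02,58],[0,0,-0.04,0,0,-0.04,58],[0,0,-0.07,0,0,-0.04,58],[0,0,-0.09,0,0,-0.04,58],[0,0,-0.09,0,0,-0.04,58]])

```text
time: 33.1
tool_pos: [0.5237, -0.2791, 0.1063]
ee_rot: [3.134, 0.002, 1.368]
wrist_force: [5.5, -3.5, -8.1]
width: 0.0628
finger_force: 30.0
```

Emit:
servo_tool(plan=[[0,0,0.03,0,0,0,58],[0,0,0.03,0,0,0.04,58],[0,0,0.03,0,0,0.07,58],[0,0,0.03,0,0,0.07,58],[0,0,0.03,0,0,0.07,94],[0,0,0.03,0,0,0.07,94],[0,0,0.03,0,0,0.07,94],[0,0,0.03,0,0,0.07,94],[0,0,0.03,0,0,0.07,94],[0,0,-0.3,0,0,0.07,94],[0,0,-0.6,0,0,0.07,94],[0,0,-0.6,0,0,0.07,94]])

```text
time: 34.1
tool_pos: [0.5234, -0.2793, 0.1738]
ee_rot: [3.131, 0.003, 1.257]
wrist_force: [1.1, -0.9, 1.2]
width: 0.094
finger_force: 0.0
```

Emit:
servo_tool(plan=[[0.3,0,0,0,0,0,94],[0.6,0,0,0,0,0,94],[1,0,0,0,0,0,94],[1,0,0,0,0,0,94]])

```text
time: 34.43
tool_pos: [0.553, -0.1765, 0.1666]
ee_rot: [-3.141, -0.004, 1.263]
wrist_force: [-0.7, -0.1, 0.5]
width: 0.0938
finger_force: 0.0
```

Run:
```python
from meas import *
st(); im=robot.snapshot("top"); cv2.imwrite("pics/t6.png",cv2.resize(im[180:280,340:440,::-1],None,fx=6,fy=6,interpolation=cv2.INTER_CUBIC))
c,a,b,_=blob(im,393,228,16,"white"); print("cap",c.round(1),round(a*1.128,1),W("top",c,.113).round(4))
c,a,b,_=blob(im,248,184,13,"grey"); print("log",c.round(1),W("top",c,.022).round(4),[W("top",q,.022).round(3).tolist() for q in b])
```

```text
{'time': 34.4333, 'tool_pos': [0.553, -0.1765, 0.1666], 'ee_rot': [-3.1409, -0.0043, 1.2633], 'joint_positions': [-0.4091, 0.1723, 1.3866, 0.0042, 1.5838, -0.1016], 'wrist_force': [-0.6828, -0.1246, 0.4641], 'width': 0.0938, 'finger_force': 0.0}
cap [400.1 229.3] 13.5 [ 0.5151 -0.2954]
log [247.6 183.9] [0.6648 0.1027] [[0.639, 0.122], [0.699, 0.119], [0.696, 0.084], [0.637, 0.087]]
```

View pics/t6.png

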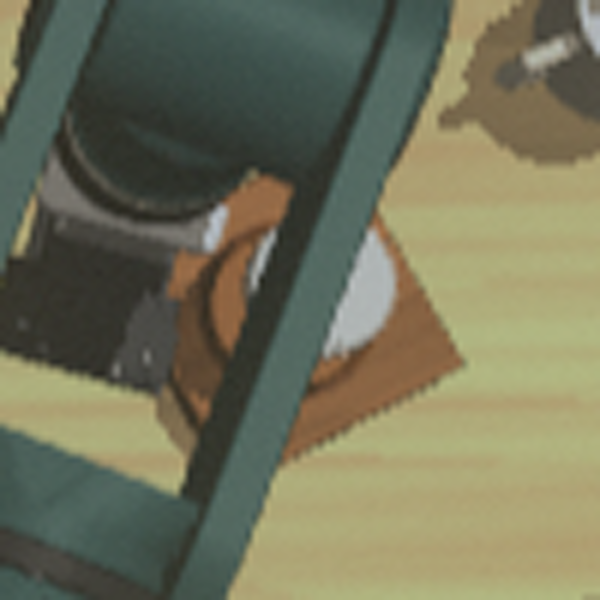

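Emit:
servo_tool(plan=[[0.3,0,0,0,0,0.84,70],[0.6,0,0,0,0,0.84,70],[0.95,0,0,0,0,0.84,70],[0.95,0,0,0,0,0.84,70],[0.95,0,0,0,0,0.84,70],[0.95,0,0,0,0,0.84,70],[0.95,0,0,0,0,0.84,70],[0.95,0,0,0,0,0.84,70],[0.95,0,0,0,0,0.84,70],[0.95,0,0,0,0,0.84,70],[0.95,0,0,0,0,0.84,70],[0.95,0,0,0,0,0.84,70]])

```text
time: 35.48
tool_pos: [0.5806, -0.0933, 0.1664]
ee_rot: [3.141, 0.001, -0.064]
wrist_force: [-0.9, -0.2, 0.1]
width: 0.0701
finger_force: 0.0
```

Run:
```python
from meas import *
from scipy.optimize import least_squares
st(); robot.snapshot("side")
im=robot.snapshot("top"); new=im[180:280,340:440,::-1]
cv2.imwrite("pics/t7.png",cv2.resize(new,None,fx=6,fy=6,interpolation=cv2.INTER_CUBIC))
old=cv2.resize(cv2.imread("pics/jar_t.png"),(100,100),interpolation=cv2.INTER_AREA)
# darkest arrow pixels on the cap
for n,i in(("old",old),("new",new)):
    g=cv2.cvtColor(np.ascontiguousarray(i),cv2.COLOR_BGR2GRAY).astype(int); yy,xx=np.mgrid[:100,:100]
    m=((xx-53.2)**2+(yy-47.8)**2<100)&(g<150); p=np.c_[xx[m],yy[m]]
    w=[W("top",(q[0]+340,q[1]+180),.114) for q in p]; w=np.array(w); u,s,v=np.linalg.svd(w-w.mean(0)); print(n,len(p),s.round(3),np.degrees(np.arctan2(v[0,1],v[0,0]))%180, np.median(g[(xx-53)**2+(yy-48)**2<100]))
c,a,b,_=blob(im,393,228,16,"white"); print("cap",c.round(1),round(a*1.128,1),W("top",c,.113).round(4))
ex={}
for cn in("top","side"):
    d=robot.find_in("glue",cn); print(cn,[(np.round(e["extent"],1).tolist(),round(e["conf"],2)) for e in d][:2]); ex[cn]=np.array(d[0]["extent"])
th=np.linspace(0,6.28,30)
pts=lambda x,y:np.array([[x+.028*np.cos(t),y+.028*np.sin(t),z] for t in th for z in(0,.1)]+[[x+.01*np.cos(t),y+.01*np.sin(t),.15] for t in th])
def box(cn,x,y):
    q=np.array([w2px(cn,p) for p in pts(x,y)]); lo,hi=q.min(0),q.max(0); return np.r_[(lo+hi)/2,hi-lo]
print(least_squares(lambda v:np.concatenate([box(c,*v)-ex[c] for c in ex]),[.73,.165]))
```

```text
{'time': 35.4833, 'tool_pos': [0.5806, -0.0933, 0.1664], 'ee_rot': [3.1413, 0.0009, -0.0645], 'joint_positions': [-0.2554, 0.1892, 1.3674, -0.0005, 1.5858, 1.3799], 'wrist_force': [-0.877, -0.2074, 0.0566], 'width': 0.0701, 'finger_force': 0.0}
old 16 [0.037 0.007] 24.282558523647367 173.0
new 15 [0.047 0.006] 12.691062564068432 180.0
cap [393.4 226.7] 24.1 [ 0.5224 -0.2787]
top [([221.3, 156.1, 22.2, 24.7], 0.92)]
side [([220.9, 227.0, 21.6, 49.0], 0.73)]
     message: Both `ftol` and `xtol` termination conditions are satisfied.
     success: True
      status: 4
         fun: [ 6.650e-01 -8.486e-02  2.250e+00  4.423e+00 -7.104e-02
                1.526e+00 -9.348e-01 -2.186e+00]
           x: [ 7.380e-01  1.697e-01]
        cost: 16.528883690235492
         jac: [[-1.394e+00 -3.612e+02]
               [-3.503e+02  8.929e+00]
               ...
               [ 2.117e+00  1.565e+01]
               [-1.133e+01  1.592e+01]]
        grad: [-6.080e-06 -2.414e-05]
  optimality: 2.413752562802074e-05
 active_mask: [ 0.000e+00  0.000e+00]
        nfev: 4
        njev: 4
```

Run:
```python
import cv2,numpy as np
o=cv2.imread("pics/jar_t.png"); n=cv2.imread("pics/t7.png")
def prep(i):
    g=cv2.cvtColor(i,cv2.COLOR_BGR2GRAY).astype(np.float32); g=cv2.GaussianBlur(g,(0,0),3); return g-cv2.GaussianBlur(g,(0,0),40)
yy,xx=np.mgrid[:600,:600]
for nm,i in(("o",o),("n",n)):
    g=cv2.cvtColor(i,cv2.COLOR_BGR2GRAY); h=cv2.cvtColor(i,cv2.COLOR_BGR2HSV)
    m=((h[...,1]<60)&(h[...,2]>110)).astype(np.uint8); m=cv2.morphologyEx(m,cv2.MORPH_CLOSE,np.ones((25,25)))
    k,l,s,c=cv2.connectedComponentsWithStats(m); j=1+np.argmax([s[q,4] if abs(c[q][0]-319)<40 and abs(c[q][1]-287)<40 else 0 for q in range(1,k)]); print(nm,c[j],s[j])
    cx,cy=c[j]; d=prep(i); w=np.clip(-d-8,0,None)*(((xx-cx)**2+(yy-cy)**2)<55**2)
    mx,my=(w*xx).sum()/w.sum(),(w*yy).sum()/w.sum(); C=np.cov(np.c_[xx.ravel(),yy.ravel()].T,aweights=w.ravel()); e,v=np.linalg.eigh(C); print(mx,my,e,np.degrees(np.arctan2(v[1,1],v[0,1]))%180)
    if nm=="o": po=(cx,cy)
    else: pn=(cx,cy)
a=prep(o);b=prep(n); mask=((xx-pn[0])**2+(yy-pn[1])**2)<52**2
best=[]
for t in range(-40,41,2):
  for f in(0,180):
    M=cv2.getRotationMatrix2D(po,t+f,1); M[:,2]+=np.array(pn)-po
    r=cv2.warpAffine(a,M,(600,600)); best.append((np.corrcoef(r[mask],b[mask])[0,1],t,f))
print(sorted(best)[::-1][:6])
```

```text
o [320.53268546 286.20927144] [  248   213   145   150 16567]
317.40614763184266 278.45474894490764 [ 4.34676185 60.40337606] 56.22165406246893
n [322.4166071  282.99386467] [  249   209   147   150 16788]
318.5167401551968 265.8554196852833 [  3.94969867 229.77285041] 73.91284722816188
[(np.float64(0.9579872273796641), -10, 0), (np.float64(0.9570182340892942), -8, 0), (np.float64(0.9511320067973122), -12, 0), (np.float64(0.9481349138729633), -6, 0), (np.float64(0.9370503399334561), -14, 0), (np.float64(0.9317694270492647), -4, 0)]
```

View pics/t7.png

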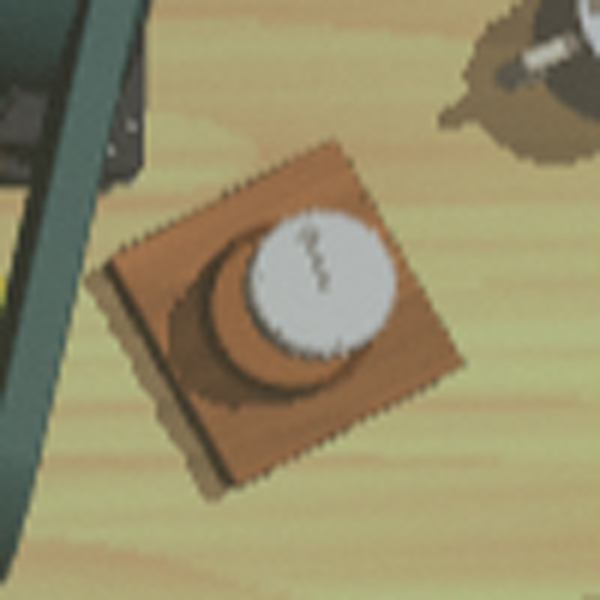

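The last allowed picture shows the cap seated on the jar, with its arrow about 9° clockwise of where it started. I'll regrip it without pressing and turn it back towards parallel. From here I check numerically.

Emit:
servo_tool(plan=[[-0.1,0.4,0,0,0,0,94],[-0.2,0.8,0,0,0,0,94],[-0.24,0.94,0,0,0,0,94],[-0.24,0.94,0,0,0,0,94]])

```text
time: 36.02
tool_pos: [0.55, -0.1879, 0.1668]
ee_rot: [3.14, 0.001, -0.066]
wrist_force: [0.4, 0.4, -0.7]
width: 0.0924
finger_force: 0.0
```

Emit:
servo_tool(plan=[[-0.1,0.4,0,0,0,0,94],[-0.2,0.8,0,0,0,0,94],[-0.23,0.94,0,0,0,0,94],[-0.23,0.94,0,0,0,0,94],[-0.23,0.94,0,0,0,0,94],[-0.23,0.94,0,0,0,0,94],[-0.23,0.94,0,0,0,0,94]])

```text
time: 36.6
tool_pos: [0.5231, -0.2752, 0.1669]
ee_rot: [-3.141, -0.0, -0.06]
wrist_force: [0.3, -0.0, 0.0]
width: 0.0942
finger_force: 0.0
```

Run:
```python
from h import *
o=robot.get_obs(); st(); y=o["ee_rot"][2]
t=np.array([.5213,-.278])-o["tool_pos"][:2]
print("tool xy",t@[np.cos(y),np.sin(y)],t@[np.sin(y),-np.cos(y)])
```

```text
{'time': 36.6, 'tool_pos': [0.5231, -0.2752, 0.1669], 'ee_rot': [-3.1407, -0.0003, -0.0599], 'joint_positions': [-0.5807, 0.1949, 1.3596, 0.0009, 1.5872, 1.05], 'wrist_force': [0.3467, -0.0074, 0.0458], 'width': 0.0942, 'finger_force': 0.0}
tool xy -0.0016122250468572669 0.0029367969355360984
```

Emit:
servo_tool(plan=[[-0.015,0.01,0.3,0,0,0,94],[-0.015,0.01,0.5,0,0,0,94],[-0.015,0.01,0.61,0,0,0,94],[-0.015,0.01,0.61,0,0,0,94],[-0.015,0.01,0.61,0,0,0,58],[-0.015,0.01,0.61,0,0,0,58],[-0.015,0.01,0.61,0,0,0,58],[-0.015,0.01,0.61,0,0,0,58],[-0.015,0.01,0.61,0,0,0,58],[-0.015,0.01,0.61,0,0,0,58],[-0.015,0.01,0.61,0,0,0,58]])

```text
time: 37.52
tool_pos: [0.5216, -0.2806, 0.1075]
ee_rot: [3.136, -0.003, -0.063]
wrist_force: [0.1, -4.7, 0.4]
width: 0.0644
finger_force: 29.8
```

Run:
```python
from h import *
st(); print(robot.get_obs()["wrist_torque"])
```

```text
{'time': 37.5167, 'tool_pos': [0.5216, -0.2806, 0.1075], 'ee_rot': [3.1357, -0.0034, -0.0632], 'joint_positions': [-0.5874, 0.225, 1.4438, -0.0034, 1.4669, 1.047], 'wrist_force': [0.0874, -4.651, 0.4426], 'width': 0.0644, 'finger_force': 29.8023}
[-0.99447121  0.08628344  0.0512506 ]
```

Emit:
servo_tool(plan=[[0,0,0,0,0,-0.05,58],[0,0,0,0,0,-0.1,58],[0,0,0,0,0,-0.1,58],[0,0,0,0,0,-0.1,58]])

```text
time: 37.85
tool_pos: [0.5209, -0.2785, 0.1072]
ee_rot: [3.14, -0.001, 0.093]
wrist_force: [-2.5, -1.0, 4.2]
width: 0.0643
finger_force: 29.8
```

Run:
```python
from h import *
st(); print(robot.get_obs()["wrist_torque"])
```

```text
{'time': 37.85, 'tool_pos': [0.5209, -0.2785, 0.1072], 'ee_rot': [3.1399, -0.0006, 0.0927], 'joint_positions': [-0.5865, 0.2246, 1.445, -0.001, 1.4704, 0.8917], 'wrist_force': [-2.5084, -1.0044, 4.2232], 'width': 0.0643, 'finger_force': 29.8193}
[-0.16470054  0.56201777  0.05145126]
```

Emit:
servo_tool(plan=[[0,0,0.03,0,0,0,58],[0,0,0.05,0,0,0,58],[0,0,0.05,0,0,0,58],[0,0,0.05,0,0,0,58]])

```text
time: 38.18
tool_pos: [0.5211, -0.2788, 0.1033]
ee_rot: [3.139, -0.001, 0.093]
wrist_force: [-3.6, -0.9, 7.0]
width: 0.0646
finger_force: 29.9
```

Emit:
servo_tool(plan=[[0,0,0,0,0,0.03,58],[0,0,0,0,0,0.03,58]])

```text
time: 38.35
tool_pos: [0.521, -0.2787, 0.1034]
ee_rot: [3.139, -0.001, 0.044]
wrist_force: [-4.0, -0.7, 8.0]
width: 0.0645
finger_force: 29.9
```

Run:
```python
from h import *
st(); print(robot.get_obs()["wrist_torque"])
```

```text
{'time': 38.35, 'tool_pos': [0.521, -0.2787, 0.1034], 'ee_rot': [3.139, -0.0015, 0.0445], 'joint_positions': [-0.5864, 0.2269, 1.45, -0.0012, 1.462, 0.94], 'wrist_force': [-4.014, -0.6551, 8.0355], 'width': 0.0645, 'finger_force': 29.8677}
[0.02360194 0.91551596 0.00501484]
```

Emit:
servo_tool(plan=[[0,0,-0.03,0,0,-0.03,58],[0,0,-0.07,0,0,-0.03,58],[0,0,-0.07,0,0,-0.03,58],[0,0,-0.07,0,0,-0.03,58]])

```text
time: 38.68
tool_pos: [0.5207, -0.2782, 0.1074]
ee_rot: [3.141, 0.0, 0.093]
wrist_force: [-1.1, -3.4, -1.7]
width: 0.0645
finger_force: 29.7
```

Run:
```python
from h import *
st(); print(robot.get_obs()["wrist_torque"])
```

```text
{'time': 38.6833, 'tool_pos': [0.5207, -0.2782, 0.1074], 'ee_rot': [3.141, 0.0004, 0.0934], 'joint_positions': [-0.5863, 0.2249, 1.4441, -0.0007, 1.4725, 0.8912], 'wrist_force': [-1.1074, -3.4256, -1.7035], 'width': 0.0645, 'finger_force': 29.7323}
[-0.55892717  0.30415561  0.07121752]
```

Emit:
servo_tool(plan=[[0,0,-0.03,0,0,0,58],[0,0,-0.05,0,0,0,58],[0,0,-0.05,0,0,0,58]])

```text
time: 38.93
tool_pos: [0.5205, -0.2782, 0.1079]
ee_rot: [-3.141, 0.002, 0.094]
wrist_force: [5.3, -6.9, -17.1]
width: 0.0644
finger_force: 29.5
```

Emit:
servo_tool(plan=[[0,0,0.05,0,0,0,58],[0,0,0.05,0,0,0,58],[0,0,0.05,0,0,0,94],[0,0,0.05,0,0,0,94],[0,0,0.05,0,0,0,94],[0,0,0.05,0,0,0,94],[0,0,-0.2,0,0,0,94],[0,0,-0.5,0,0,0,94],[0,0,-0.6,0,0,0,94]])

```text
time: 39.68
tool_pos: [0.5226, -0.2784, 0.1777]
ee_rot: [3.138, -0.006, 0.095]
wrist_force: [-0.5, -0.2, 1.4]
width: 0.094
finger_force: 0.0
```

Emit:
servo_tool(plan=[[0.1,-0.4,0,0,0,0,94],[0.2,-0.8,0,0,0,0,80],[0.4,-1,0,0,0,0,70],[0.4,-1,0,0,0,0,70]])

```text
time: 40.02
tool_pos: [0.5531, -0.1698, 0.1729]
ee_rot: [-3.139, -0.003, 0.1]
wrist_force: [0.0, -0.4, -0.4]
width: 0.0772
finger_force: 0.0
```

Emit:
servo_tool(plan=[[0.1,-0.4,0,0,0,0.03,70],[0.2,-0.8,0,0,0,0.06,70],[0.4,-1,0,0,0,0.1,70],[0.4,-1,0,0,0,0.1,70]])

```text
time: 40.35
tool_pos: [0.5832, -0.0671, 0.1726]
ee_rot: [-3.139, -0.002, -0.059]
wrist_force: [-0.2, 0.3, 0.3]
width: 0.07
finger_force: 0.0
```

```bash
cat > cap.py <<'E'
from meas import *
def ang():
    im=robot.snapshot("top"); n=np.ascontiguousarray(cv2.resize(im[180:280,340:440,::-1],None,fx=6,fy=6,interpolation=cv2.INTER_CUBIC))
    o=cv2.imread("pics/jar_t.png")
    def prep(i):
        g=cv2.cvtColor(i,cv2.COLOR_BGR2GRAY).astype(np.float32); g=cv2.GaussianBlur(g,(0,0),3); return g-cv2.GaussianBlur(g,(0,0),40)
    a,b=prep(o),prep(n); yy,xx=np.mgrid[:600,:600]; po=np.array([319.,287.]); best=[]
    for dx in range(-6,7,2):
      for dy in range(-8,9,2):
        pn=po+[dx,dy]; mask=((xx-pn[0])**2+(yy-pn[1])**2)<60**2
        for t in range(-20,21,2):
            M=cv2.getRotationMatrix2D(tuple(po),t,1); M[:,2]+=pn-po
            r=cv2.warpAffine(a,M,(600,600)); best.append((round(float(np.corrcoef(r[mask],b[mask])[0,1]),3),t,dx,dy))
    print(sorted(best)[::-1][:4]); c,a,_,_=blob(im,393,228,16,"white"); print("cap",c.round(1),W("top",c,.113).round(4))
E
python3 - <<'E'
from cap import *
ang(); st()
E
```

```text
[(0.948, 0, -2, -2), (0.947, 2, 0, -2), (0.947, -2, -2, -2), (0.945, 0, 0, 0)]
cap [392.6 226.9] [ 0.5219 -0.2767]
{'time': 40.4, 'tool_pos': [0.5822, -0.0694, 0.1725], 'ee_rot': [-3.1415, -0.0001, -0.0583], 'joint_positions': [-0.2154, 0.1822, 1.3633, 0.0001, 1.596, 1.4137], 'wrist_force': [-0.4935, -0.9993, 0.0203], 'width': 0.0699, 'finger_force': 0.0}
```

Emit:
servo_tool(plan=[[0.1,-0.4,0,0,0,0,70],[0.2,-0.8,0,0,0,0,70],[0.32,-0.9,0,0,0,0,70],[0.32,-0.9,0,0,0,0,70]])

```text
time: 40.73
tool_pos: [0.6202, 0.0179, 0.1723]
ee_rot: [-3.141, -0.0, -0.059]
wrist_force: [0.2, -0.5, -0.1]
width: 0.07
finger_force: 0.0
```

Emit:
servo_tool(plan=[[0.1,-0.4,0,0,0,0,70],[0.31,-0.8,0,0,0,0,70],[0.31,-0.87,0,0,0,0,70],[0.31,-0.87,0.2,0,0,0,70],[0.31,-0.87,0.4,0,0,0,70],[0.31,-0.87,0.6,0,0,0,70],[0.31,-0.87,0.6,0,0,0,70],[0.31,-0.87,0.6,0,0,0,70],[0.31,-0.87,0.6,0,0,0,70]])

```text
time: 41.48
tool_pos: [0.6559, 0.1001, 0.1142]
ee_rot: [3.141, -0.001, -0.064]
wrist_force: [0.3, -0.1, 0.9]
width: 0.07
finger_force: 0.0
```

Run:
```python
from h import *
st(); robot.snapshot("side")
print([(np.round(e["extent"],1).tolist(),round(e["conf"],2)) for e in robot.find_in("logger0","side")][:4], w2px("side",[.6648,.1027,.011]))
```

```text
{'time': 41.4833, 'tool_pos': [0.6559, 0.1001, 0.1142], 'ee_rot': [3.1413, -0.0015, -0.0636], 'joint_positions': [0.0663, 0.3777, 1.2362, -0.0005, 1.5262, 1.7007], 'wrist_force': [0.2916, -0.122, 0.9385], 'width': 0.07, 'finger_force': 0.0}
[([281.6, 245.1, 22.2, 10.5], 0.78), ([251.8, 240.0, 24.3, 17.2], 0.75), ([287.3, 212.4, 24.2, 12.0], 0.62)] [252.97913671 240.81294132]
```

Emit:
servo_tool(plan=[[0,-0.02,0.3,0,0,0,70],[0,-0.02,0.6,0,0,0,70],[0,-0.02,0.8,0,0,0,70],[0,-0.02,0.87,0,0,0,70],[0,-0.02,0.87,0,0,0,70],[0,-0.02,0.87,0,0,0,30],[0,-0.02,0.87,0,0,0,30],[0,-0.02,0.87,0,0,0,30],[0,-0.02,0.87,0,0,0,30],[0,-0.02,0.87,0,0,0,30],[0,-0.02,0.87,0,0,0,30],[0,-0.02,0.87,0,0,0,30]])

```text
time: 42.58
tool_pos: [0.6561, 0.1036, 0.0269]
ee_rot: [-3.141, -0.002, -0.062]
wrist_force: [0.1, 0.1, 2.4]
width: 0.0359
finger_force: 30.0
```

Emit:
servo_tool(plan=[[0,0,-0.2,0,0,0,30],[0,0,-0.5,0,0,0,30],[0,0,-0.8,0,0,0,30],[-0.2,0,-1,0,0,0,30],[-0.4,0,-1,0,0,0,30],[-0.4,0,-1,0,0,0,30],[-0.4,0,-1,0,0,0,30]])

```text
time: 43.17
tool_pos: [0.6151, 0.1063, 0.1259]
ee_rot: [-3.142, -0.0, -0.062]
wrist_force: [-0.3, -0.5, -0.8]
width: 0.0357
finger_force: 30.0
```

Emit:
servo_tool(plan=[[-0.3,0,0,0,0,-0.08,30],[-0.6,-0.3,0,0,0,-0.16,30],[-0.85,-0.6,0,0,0,-0.24,30],[-0.85,-0.9,0,0,0,-0.32,30],[-0.85,-0.9,0,0,0,-0.4,30],[-0.85,-0.9,0,0,0,-0.48,30],[-0.85,-0.9,0,0,0,-0.56,30],[-0.85,-0.9,0,0,0,-0.64,30],[-0.85,-0.9,0,0,0,-0.72,30],[-0.85,-0.9,0,0,0,-0.8,30],[-0.85,-0.9,0,0,0,-0.88,30],[-0.85,-0.9,0,0,0,-0.96,30]])

```text
time: 44.17
tool_pos: [0.5367, 0.2011, 0.1242]
ee_rot: [-3.14, 0.001, 1.444]
wrist_force: [-0.7, 0.1, -0.5]
width: 0.0358
finger_force: 30.0
```

Emit:
servo_tool(plan=[[0,0,0,0,0,-0.04,30],[0,0,0,0,0,-0.04,30],[0,0,0,0,0,-0.04,30]])

```text
time: 44.42
tool_pos: [0.5366, 0.2011, 0.1246]
ee_rot: [-3.14, 0.001, 1.499]
wrist_force: [-0.1, 0.2, -1.0]
width: 0.0358
finger_force: 30.0
```

Run:
```python
from h import *
st()
for n in ("case","lid"):
  for c in ("top","side"):
    robot.snapshot(c); print(n,c,[(np.round(e["extent"],1).tolist(),round(e["conf"],2)) for e in robot.find_in(n,c)][:2])
for c in("top","side"): print(c,[w2px(c,p).round(0).tolist() for p in([.619,.34,.055],[.439,.34,.055],[.619,.22,.055],[.439,.22,.055],[.619,.394,.173],[.439,.394,.173])])
```

```text
{'time': 44.4167, 'tool_pos': [0.5366, 0.2011, 0.1246], 'ee_rot': [-3.14, 0.0006, 1.4987], 'joint_positions': [0.2597, 0.178, 1.4645, -0.0, 1.5009, 0.3318], 'wrist_force': [-0.1086, 0.1816, -1.0191], 'width': 0.0358, 'finger_force': 29.9905}
case top [([165.9, 234.2, 88.5, 81.5], 0.96)]
case side [([352.1, 199.6, 34.0, 28.4], 0.57), ([246.7, 278.8, 101.0, 64.0], 0.56)]
lid top [([139.7, 228.8, 30.3, 71.3], 0.85), ([291.1, 266.9, 24.6, 22.4], 0.51)]
lid side [([222.4, 263.0, 47.6, 34.3], 0.88)]
top [[160.0, 200.0], [159.0, 266.0], [204.0, 199.0], [204.0, 265.0], [128.0, 192.0], [126.0, 264.0]]
side [[214.0, 273.0], [265.0, 295.0], [240.0, 252.0], [290.0, 272.0], [196.0, 248.0], [250.0, 270.0]]
```

Emit:
servo_tool(plan=[[0.3,-0.1,0,0,0,0,30],[0.7,-0.15,0,0,0,0,30],[0.7,-0.15,0,0,0,0,30],[0.7,-0.15,0,0,0,0,30],[0.7,-0.15,0.3,0,0,0,30],[0.7,-0.15,0.5,0,0,0,30],[0.7,-0.15,0.7,0,0,0,30],[0.7,-0.15,0.85,0,0,0,30],[0.7,-0.15,0.9,0,0,0,30],[0.7,-0.15,0.9,0,0,0,30]])

```text
time: 45.65
tool_pos: [0.5253, 0.2706, 0.0341]
ee_rot: [-3.138, 0.002, 1.5]
wrist_force: [0.7, 0.4, -0.3]
width: 0.0358
finger_force: 30.0
```

Emit:
servo_tool(plan=[[0,0,0.015,0,0,0,30],[0,0,0.015,0,0,0,30],[0,0,0.015,0,0,0,60],[0,0,0.015,0,0,0,60],[0,0,0.015,0,0,0,60],[0,0,0.015,0,0,0,60],[0,0,-0.2,0,0,0,60],[0,0,-0.6,0,0,0,60],[0,0,-0.95,0,0,0,60],[0,0,-0.95,0,0,0,60]])

```text
time: 46.48
tool_pos: [0.5306, 0.274, 0.1405]
ee_rot: [3.127, -0.007, 1.501]
wrist_force: [1.1, 0.3, 1.7]
width: 0.0598
finger_force: 0.0
```

Emit:
servo_tool(plan=[[-0.2,0,-0.3,0,0,0,30],[-0.6,0,-0.6,0,0,0,0],[-1,0,-0.95,0,0,0,0],[-1,0,-0.95,0,0,0,0],[-1,0,-0.95,0,0,0,0]])

```text
time: 46.9
tool_pos: [0.5212, 0.17, 0.2311]
ee_rot: [3.132, -0.002, 1.497]
wrist_force: [0.3, 0.2, 1.3]
width: 0.0297
finger_force: 0.0
```

Run:
```python
from meas import *
st(); im=robot.snapshot("top"); robot.snapshot("side")
for c in("top","side"): print(c,[(np.round(e["extent"],1).tolist(),round(e["conf"],2)) for e in robot.find_in("logger0",c)][:5], w2px(c,[.526,.28,.02]))
for u,v in((256,218.9),(318,183)): print(w2px("top",[.526,.28,.02]))
print([(np.round(e["extent"],1).tolist(),round(e["conf"],2)) for e in robot.find_in("cell0","top")])
```

```text
{'time': 46.9, 'tool_pos': [0.5212, 0.17, 0.2311], 'ee_rot': [3.1323, -0.0015, 1.4969], 'joint_positions': [0.2126, 0.0751, 1.3667, -0.0012, 1.6905, 0.2864], 'wrist_force': [0.3341, 0.1962, 1.2945], 'width': 0.0297, 'finger_force': 0.0}
top [([254.6, 220.2, 13.9, 24.5], 0.86), ([318.0, 184.2, 23.7, 19.0], 0.82), ([184.3, 236.1, 18.8, 18.2], 0.48)] [184.0088096  234.80592202]
side [([287.6, 213.9, 17.6, 10.9], 0.73), ([281.0, 244.1, 24.6, 17.9], 0.59)] [253.62322033 282.52169075]
[184.0088096  234.80592202]
[184.0088096  234.80592202]
[([165.9, 234.5, 91.1, 80.4], 0.51)]
```

Emit:
servo_tool(plan=[[0.4,0,0,0,0,0,0],[0.8,0,0,0,0,0,0],[1,0,0,0,0,0,0],[1,0,0,0,0,0,0]])

```text
time: 47.48
tool_pos: [0.525, 0.2768, 0.2231]
ee_rot: [-3.137, -0.0, 1.507]
wrist_force: [0.9, -1.0, -0.0]
width: 0.0002
finger_force: 0.0
```

Emit:
servo_tool(plan=[[0.4,0,0,0,0,0,0],[0.8,0,0,0,0,0,0],[1,0,0,0,0,0,0],[1,0,0,0,0,0,0]])

```text
time: 47.82
tool_pos: [0.532, 0.3756, 0.223]
ee_rot: [-3.138, 0.001, 1.506]
wrist_force: [-0.2, -0.6, -0.5]
width: 0.0006
finger_force: 0.0
```

Emit:
servo_tool(plan=[[0.4,0,0,0,0,0,0],[0.7,0,0,0,0,0,0],[0.7,0,0,0,0,0,0],[0.7,0,0,0,0,0,0],[0.7,0,0,0,0,0,0]])

```text
time: 48.23
tool_pos: [0.5383, 0.4403, 0.2252]
ee_rot: [-3.141, 0.002, 1.5]
wrist_force: [0.5, -0.6, -0.5]
width: 0.0005
finger_force: 0.0
```

Emit:
servo_tool(plan=[[0,0,0.3,0,0,0,0],[0,0,0.5,0,0,0,0],[0,0,0.72,0,0,0,0],[0,0,0.72,0,0,0,0],[0,0,0.72,0,0,0,0]])

```text
time: 48.65
tool_pos: [0.5379, 0.4395, 0.1528]
ee_rot: [-3.139, 0.002, 1.499]
wrist_force: [-0.3, -0.4, 1.1]
width: 0.0008
finger_force: 0.0
```

Emit:
servo_tool(plan=[[-0.2,0,0,0,0,0,0],[-0.35,0,0,0,0,0,0],[-0.45,0,0,0,0,0,0],[-0.55,0,0,0,0,0,0],[-0.65,0,0,0,0,0,0],[-0.75,0,0,0,0,0,0],[-0.85,0,0,0,0,0,0],[-0.95,0,0,0,0,0,0],[-1,0,0,0,0,0,0],[-1,0,0,0,0,0,0]])

```text
time: 49.48
tool_pos: [0.531, 0.3402, 0.1535]
ee_rot: [-3.141, 0.002, 1.499]
wrist_force: [0.8, 0.4, -0.5]
width: 0.0009
finger_force: 0.0
```

```bash
cat > lid.py <<'E'
from h import *
def lid():
    for c in("top","side"):
        robot.snapshot(c); print(c,[(np.round(e["extent"],1).tolist(),round(e["conf"],2)) for e in robot.find_in("lid",c)][:2])
E
python3 - <<'E'
from lid import *
st(); lid()
E
```

```text
{'time': 49.4833, 'tool_pos': [0.531, 0.3402, 0.1535], 'ee_rot': [-3.1406, 0.0018, 1.4991], 'joint_positions': [0.4804, 0.289, 1.2721, -0.001, 1.5822, 0.552], 'wrist_force': [0.7762, 0.4274, -0.5105], 'width': 0.0009, 'finger_force': 0.0}
top [([394.2, 231.1, 27.7, 27.1], 0.7), ([162.8, 215.4, 5.5, 49.5], 0.66)]
side [([241.6, 254.7, 60.6, 51.0], 0.56)]
```

Emit:
servo_tool(plan=[[-0.1,0,0,0,0,0,0],[-0.2,0,0,0,0,0,0],[-0.3,0,0,0,0,0,0],[-0.4,0,0,0,0,0,0],[-0.5,0,0,0,0,0,0],[-0.6,0,0,0,0,0,0],[-0.7,0,0,0,0,0,0],[-0.8,0,0,0,0,0,0],[-0.8,0,0,0,0,0,0]])

```text
time: 50.43
tool_pos: [0.5257, 0.2598, 0.1541]
ee_rot: [3.141, 0.001, 1.498]
wrist_force: [0.1, 0.7, -0.1]
width: 0.0004
finger_force: 0.0
```

Run:
```python
from lid import *
st(); lid()
```

```text
{'time': 50.4333, 'tool_pos': [0.5257, 0.2598, 0.1541], 'ee_rot': [3.1414, 0.001, 1.4984], 'joint_positions': [0.363, 0.1905, 1.3905, -0.001, 1.5609, 0.4354], 'wrist_force': [0.132, 0.73, -0.0906], 'width': 0.0004, 'finger_force': 0.0}
top [([178.1, 229.1, 38.9, 69.0], 0.93)]
side [([349.2, 201.0, 36.8, 24.8], 0.69), ([249.8, 256.1, 74.6, 44.1], 0.68)]
```

Emit:
servo_tool(plan=[[0,0,-0.3,0,0,0,0],[0,0,-0.6,0,0,0,0],[0,0,-0.6,0,0,0,0],[-0.38,0,-0.6,0,0,0,0],[-0.38,0,-0.6,0,0,0,0],[-0.38,0,-0.6,0,0,0,0],[-0.38,0,-0.6,0,0,0,0],[-0.38,0,-0.6,0,0,0,0],[-0.38,0,-0.6,0,0,0,0],[-0.38,0,-0.6,0,0,0,0],[-0.38,0,-0.6,0,0,0,0],[-0.38,0,-0.6,0,0,0,0]])

```text
time: 51.63
tool_pos: [0.5229, 0.2246, 0.2137]
ee_rot: [-3.141, -0.0, 1.501]
wrist_force: [-0.2, -0.6, 0.4]
width: 0.0005
finger_force: 0.0
```

Emit:
servo_tool(plan=[[0,0,0,0,0,0,0],[0,0,0,0,0,0,0],[0,0,0,0,0,0,0],[0,0,0,0,0,0,0],[0,0,0,0,0,0,0],[0,0,0,0,0,0,0],[0,0,0,0,0,0,0],[0,0,0,0,0,0,0],[0,0,0,0,0,0,0],[0,0,0,0,0,0,0],[0,0,0,0,0,0,0],[0,0,0,0,0,0,0]])

```text
time: 52.63
tool_pos: [0.523, 0.2242, 0.2139]
ee_rot: [3.142, -0.0, 1.501]
wrist_force: [-0.8, 0.1, 1.3]
width: 0.0002
finger_force: 0.0
```

Run:
```python
from lid import *
st(); lid()
for c in("top","side"): print(c,[w2px(c,p).round(0).tolist() for p in([.619,.34,.06],[.439,.34,.06],[.617,.21,.07],[.437,.21,.07])])
```

```text
{'time': 52.6333, 'tool_pos': [0.523, 0.2242, 0.2139], 'ee_rot': [3.1415, -0.0, 1.5007], 'joint_positions': [0.3054, 0.1313, 1.3393, 0.0, 1.6709, 0.3755], 'wrist_force': [-0.7645, 0.126, 1.3224], 'width': 0.0002, 'finger_force': 0.0}
top [([306.1, 147.2, 36.9, 21.5], 0.63), ([185.1, 233.2, 45.0, 66.7], 0.59)]
side [([253.9, 263.5, 77.0, 28.4], 0.83)]
top [[159.0, 200.0], [158.0, 266.0], [207.0, 198.0], [207.0, 265.0]]
side [[214.0, 272.0], [265.0, 294.0], [243.0, 247.0], [293.0, 266.0]]
```

Emit:
servo_tool(plan=[[0,0,0.2,0,0,0,0],[0,0,0.5,0,0,0,0],[0,0,0.8,0,0,0,0],[0,0,1,0,0,0,0],[0,0,1,0,0,0,0],[0,0,1,0,0,0,0],[0,0,1,0,0,0,0]])

```text
time: 53.42
tool_pos: [0.524, 0.2245, 0.1157]
ee_rot: [3.139, -0.001, 1.501]
wrist_force: [-0.4, -0.6, 0.3]
width: 0.0003
finger_force: 0.0
```

Emit:
servo_tool(plan=[[0,0,0.05,0,0,0,0],[0,0,0.1,0,0,0,0],[0,0,0.15,0,0,0,0],[0,0,0.2,0,0,0,0],[0,0,0.2,0,0,0,0]])

```text
time: 53.83
tool_pos: [0.5222, 0.224, 0.0925]
ee_rot: [-3.14, 0.001, 1.501]
wrist_force: [-1.5, 0.2, -0.1]
width: 0.0007
finger_force: 0.0
```

Emit:
servo_tool(plan=[[0,0,0.02,0,0,0,0],[0,0,0.04,0,0,0,0],[0,0,0.06,0,0,0,0],[0,0,0.06,0,0,0,0],[0,0,0.06,0,0,0,0]])

```text
time: 54.25
tool_pos: [0.5229, 0.2242, 0.0878]
ee_rot: [-3.141, 0.0, 1.501]
wrist_force: [-0.1, 0.2, 0.2]
width: 0.0003
finger_force: 0.0
```

Emit:
servo_tool(plan=[[0,0,0.02,0,0,0,0],[0,0,0.04,0,0,0,0],[0,0,0.04,0,0,0,0],[0,0,0.04,0,0,0,0]])

```text
time: 54.58
tool_pos: [0.5228, 0.2242, 0.0837]
ee_rot: [-3.141, 0.0, 1.501]
wrist_force: [-0.9, -0.1, 0.5]
width: 0.0007
finger_force: 0.0
```

Emit:
servo_tool(plan=[[0,0,0.02,0,0,0,0],[0,0,0.04,0,0,0,0],[0,0,0.04,0,0,0,0],[0,0,0.04,0,0,0,0]])

```text
time: 54.92
tool_pos: [0.5233, 0.2244, 0.0827]
ee_rot: [3.14, -0.001, 1.501]
wrist_force: [-3.2, -1.6, 9.6]
width: 0.0003
finger_force: 4.9
```

Run:
```python
from lid import *
st(); lid()
```

```text
{'time': 54.9167, 'tool_pos': [0.5233, 0.2244, 0.0827], 'ee_rot': [3.1399, -0.0006, 1.5007], 'joint_positions': [0.3055, 0.1966, 1.5292, -0.0001, 1.414, 0.3756], 'wrist_force': [-3.1779, -1.5557, 9.5732], 'width': 0.0003, 'finger_force': 4.9346}
top [([174.4, 250.1, 12.4, 29.2], 0.69), ([304.9, 147.8, 39.5, 17.3], 0.26)]
side []
```

Contact at 9.6 N; press on.

Emit:
servo_tool(plan=[[0,0,0.01,0,0,0,0],[0,0,0.02,0,0,0,0],[0,0,0.02,0,0,0,0],[0,0,0.02,0,0,0,0]])

```text
time: 55.45
tool_pos: [0.5233, 0.2244, 0.0825]
ee_rot: [3.139, -0.001, 1.501]
wrist_force: [-6.2, -2.4, 17.5]
width: 0.0006
finger_force: 8.4
```

Emit:
servo_tool(plan=[[0,0,0.01,0,0,0,0],[0,0,0.015,0,0,0,0],[0,0,0.015,0,0,0,0]])

```text
time: 55.7
tool_pos: [0.5234, 0.2244, 0.0824]
ee_rot: [3.139, -0.001, 1.501]
wrist_force: [-10.3, -3.6, 21.5]
width: 0.0005
finger_force: 11.0
```

Emit:
servo_tool(plan=[[0,0,-0.15,0,0,0,0],[0.3,0,-0.15,0,0,0,0],[0.6,0,-0.15,0,0,0,0],[0.9,0,-0.15,0,0,0,0],[0.9,0,-0.15,0,0,0,0],[0.9,0,-0.1,0,0,0,0],[0.9,0,-0.06,0,0,0,0],[0.9,0,-0.06,0,0,0,0],[0.9,0,-0.06,0,0,0,0]])

```text
time: 56.45
tool_pos: [0.5294, 0.3134, 0.0828]
ee_rot: [3.141, -0.001, 1.499]
wrist_force: [-0.7, 2.0, 2.7]
width: 0.0007
finger_force: 1.6
```

Emit:
servo_tool(plan=[[0,0,0.01,0,0,0,0],[0,0,0.02,0,0,0,0],[0,0,0.02,0,0,0,0],[0,0,0.02,0,0,0,0]])

```text
time: 56.78
tool_pos: [0.5294, 0.3134, 0.0827]
ee_rot: [3.141, -0.001, 1.5]
wrist_force: [-4.4, 0.2, 9.1]
width: 0.0006
finger_force: 4.9
```

The lid top is at the same height at the hinge and the front edge, so it is shut. Now retreat and make the final checks.

Emit:
servo_tool(plan=[[0,0,-0.2,0,0,0,0],[0,0,-0.6,0,0,0,0],[0,0,-1,0,0,0,0],[0,0,-1,0,0,0,0]])

```text
time: 57.12
tool_pos: [0.533, 0.3145, 0.1899]
ee_rot: [3.128, -0.007, 1.499]
wrist_force: [1.2, 0.4, -0.0]
width: 0.0006
finger_force: 0.0
```

Emit:
servo_tool(plan=[[-0.3,-0.3,-0.3,0,0,0,0],[-0.6,-0.6,-0.5,0,0,0,0],[-0.9,-0.9,-0.5,0,0,0,0],[-0.9,-0.9,-0.5,0,0,0,0],[-0.9,-0.9,-0.5,0,0,0,0]])

```text
time: 57.53
tool_pos: [0.4316, 0.2282, 0.2314]
ee_rot: [3.14, 0.0, 1.498]
wrist_force: [-0.5, 0.3, 0.1]
width: 0.0003
finger_force: 0.0
```

Run:
```python
from cap import *
from lid import lid
ang(); lid(); st()
for t in("cell0","logger0","woodslice","tape","glue"): print(t,[(np.round(e["extent"],1).tolist(),round(e["conf"],2)) for e in robot.find_in(t,"top")][:4])
```

```text
[(0.948, 0, -2, -2), (0.945, -2, -2, -2), (0.944, 0, -2, -4), (0.943, 2, 0, -2)]
cap [392.7 226.8] [ 0.522  -0.2769]
top [([184.3, 231.9, 44.3, 70.1], 0.71)]
side [([253.7, 264.1, 78.8, 27.0], 0.91)]
{'time': 57.7833, 'tool_pos': [0.4338, 0.2307, 0.2294], 'ee_rot': [-3.1404, 0.0005, 1.5005], 'joint_positions': [0.3734, -0.0444, 1.4913, 0.0, 1.696, 0.4437], 'wrist_force': [-1.123, 0.3096, 0.2003], 'width': 0.0005, 'finger_force': 0.0}
cell0 [([448.6, 285.5, 16.8, 21.3], 0.53)]
logger0 [([255.9, 222.2, 14.4, 21.4], 0.81), ([317.9, 184.4, 24.6, 23.3], 0.5)]
woodslice [([291.4, 264.4, 19.1, 19.4], 0.56), ([185.9, 238.9, 58.0, 71.6], 0.24)]
tape [([175.8, 167.7, 23.7, 26.5], 0.75)]
glue [([221.3, 157.9, 20.6, 30.7], 0.97)]
```

```bash
python3 -c "
from bench import robot
print(robot.close_job())"
```

```text
the job is handed in; nothing more can be done
None
```

I handed the job in at about 58 s: four cells are in the jar, the cap is back on and locked (it held against a 17 N pull, arrow back at its starting angle), the one grey logger is in the case, and the lid is shut, its top level front to back.

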